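# Press the chimney home, then lift the toy engine out level

### The job

The wooden toy engine lies in the cradle of the hand press with its red chimney only started in its hole. Pull the press lever down through its stroke until the chimney sits fully home on the boiler, ease the lever back up slowly to its rest without letting it fly, then take the engine out sideways from under the ram and hold it up level and still, clear of the press, with its underside at least 15 cm above the bench; finish while holding it there. Keep the engine level all the way and leave the other things on the bench where they are.

Things in the scene. Friction and masses are not known exactly. Their poses are not given: they have to be found in the camera images.
- press: Green cast bench arbor press, fixed to the bench, with a steel ram that comes down at its front. Origin on the bench straight under the ram. Its x points to its back (column x 80 to 155 mm), y to the side away from the lever, z up. The base is 120 mm wide; the head spans x -24 to 145, y -35 to 35, z 185 to 275 mm.
- cradle (a point): Middle of the floor of the plywood cradle fixed on the press, 60 mm above the bench, at y 57.5 mm in the press's frame. Press axes. The floor is 80 mm (x) by 215 mm (y), open at the front and at the +y end; fences 6 mm high stand only behind the engine's chimney half (press x 28 to 38, y -45 to 60 mm) and past its chimney end (press y -45 to -37 mm).
- lever (a joint): Press lever, rad: 0 = raised, at rest, held there by a return spring; grows as it is pulled down; stop at 1.235. Geared to the ram, 18 mm of ram travel per rad; the chimney is home at about 1.17. It takes about 3 to 10 N at the knob; let go, it flies back up. Rising faster than 3 rad/s (0.57 m/s at the knob) counts as let fly.
- lever_hinge (a point): Point on the lever's turning axis (parallel to the press's y), in the plane in which the knob swings: at x 30.5, y -75, z 230 mm in the press's frame.
- lever_knob (a point): Centre of the red ball knob, 32 mm in diameter, at the end of the lever's 12 mm steel rod, 190 mm from lever_hinge. At rest the rod points to the front of the press (its -x) and 0.5 rad above level; pulled fully down it points to the front and 0.735 rad below level.
- ram_face (a point): Centre of the underside of the ram (24 by 26 mm steel bar); 162 mm above the bench when the lever is at rest.
- chimney (a joint): How far the chimney is pressed in, m: 0 = 14 mm proud, 0.014 = fully home with its shoulder on the boiler; it starts between 0 and 0.004. A stiff fit (about 40 N under the ram): it stays where it is pushed to.
- chimney_top (a point): Centre of the top of the engine's red chimney (28 mm in diameter at its top, 22 mm tall). It starts straight under the ram, 7 to 11 mm below it; when home it is 81 mm above the engine's underside.
- loco: Wooden toy engine without wheels, 0.2 to 0.35 kg, 165 mm long (its y), 50 mm wide (its x), lying in the cradle, its axes parallel to the press's. Origin at the middle of its underside. Chimney at y -54.5 mm, cab at the +y end. Flat base 16 mm thick; boiler 42 mm in diameter along y, from y -75 to 30 mm, top at z 56 mm. It balances at about y 10 mm.
- loco_center (a point): Middle of the same engine, half-way up: 41.5 mm above its underside, same axes.
- cab_center (a point): Middle of the engine's cab, 41.5 mm above the engine's underside, at y 54 mm on it, same axes. The cab is a solid block 50 mm wide (x) with flat sides flush with the base, 48 mm long (y), with a red flat roof of the same width, its top 83 mm above the underside.
- glue: White glue bottle with red cap, 56 mm in diameter, 135 mm tall, stands on the bench; origin at its foot. Leave alone.
- toy_robot: Toy robot of wooden blocks, about 42 x 90 x 115 mm tall; origin at its foot. Leave alone.
- wheel_box: Low open plywood box of toy wheels, 95 x 120 x 35 mm; origin under its middle. Leave alone.
- screwdriver: Screwdriver with blue handle lying on the bench. Leave alone.
Not all that is in view belongs to the job. What is shaped like the loco but green, pink or purple is not meant.

How it is judged:
By the outcome, as a careful person would: the job done as asked, in the order asked, and still so for the second after the job is handed in, while the arm keeps its last pose, push and grip.
It also fails if it takes over 69 s, if anything falls off the work surface, if the arm or the gripper's body presses on something with over 40 N, if the wrist force passes 120 N, or if a joint passes its speed limit or range.

### The arm

A 6-joint arm with a two-finger parallel gripper is mounted at the origin on the work surface. World frame = base frame: x ahead of the robot, y to its left, z up, the work surface at z = 0. Lengths are in m, angles in rad, forces in N, time in s.
With the tool pointing down it reaches from about 0.3 to 0.775 m from the base axis. Payload 14.6 kg.
Tool frame: the origin (TCP) lies midway between the tips of the shut fingers; the grasp point (between the pads) lies 19 mm behind it (bot.tcp_to_grasp is the z of the grasp point in the tool frame, in m); z points along the fingers, y is the direction in which the jaws open and shut (so a half turn about z gives the same grasp; the last joint's range is limited). The gripper opens to 85 mm and grips with 20 to 120 N. Pads are 22 mm wide; open, the fingers measure 114 mm over their backs; the gripper's body (76 mm by 85 mm) begins 54 mm behind the grasp point. The pads swing forward as they close: fully open they stand 13 mm farther back than shut.
Start: joints at [1.229, 0.3, 1.521, -0, 1.321, -0.067], TCP at [0.149, 0.529, 0.231] pointing down, gripper open.
Joint ranges: [-3.03, 3.03], [-0.79, 2.21], [0.23, 2.52], [-1.04, 4.18], [0, 3.07], [-2.55, 2.55]. Speed limits (rad/s): [2.22, 2.22, 2.57, 3.14, 3.14, 3.14].

### API

Orientations are given as [roll, pitch, yaw] about the fixed x, y, z axes, in that order (R = Rz(yaw) Ry(pitch) Rx(roll)).
In Python, from plant import bot gives the robot as it stands. The module is installed in compiled form; this text tells all that it offers.
- The arm moves only by the tool servo_tool, never from a script. Its arguments are lists of equal length, an entry for each row: "travel": the shift along the tool's x, y, z as a fraction of full scale, a list of three; "dr": the turn, a rotation vector about the tool's x, y, z as a fraction of full scale, a list of three; "jaw": the opening, from -1 (shut) to 1 (fully open). In form: {"travel": [[dx, dy, dz], ...], "dr": [[wx, wy, wz], ...], "jaw": [jaw, ...]}. A call has exactly 8 rows; each row shifts and turns the pose as measured when the row begins, along the tool's axes as they then stand; what a row does not reach is not made up. Full scale, the value 1, is 0.02 m for a shift and 0.1 rad for a turn. A row lasts 1/10 s, in which the tool goes at most 50 mm and 8.59 degrees, less where a joint would pass 70% of its speed; a pose out of reach is approached as far as the arm can. A call with a number of a shift or a turn outside -1 to 1 is refused whole. A call with a gripper value outside its range is refused whole. The fingers move at their own pace and stop on an object; "squeeze" is the grip in N (left out, the last holds). Time passes only in rows, so rows that do not move let the fingers close, or fill a call up. It gives the time, the measured TCP pose, the force and the opening at its end, in the units of the state.
- bot.sense(): the state, without advancing time (a new reading comes with each control period).
- bot.get_image(name): name is "side" or "top"; returns a dict with "pixels" (480x640x3 uint8, blue, green, red), "mtx" (3x3 intrinsics, pixels), "k1" (the pictures are not rectified: a ray, as slopes to the right and down, at radius r is drawn at 1 + k1 r^2 times it, then the intrinsics apply), "camera_from_world" (4x4, takes a point from world to camera coordinates). Camera axes: x right, y up, looking along -z (the intrinsics and any distortion apply to the point x, -y, -z); pixel columns grow to the right and rows downward; lengths in m; the calibration is good to about 2 mm. A picture is of the moment at which its call begins. There is no depth.
- bot.sign_off(): hands the job in, once; it reports no verdict.
The state is a dict: "time": time; "q": joint angles; "joint_vel": joint speeds; "effort": joint torques, N m; "position": TCP position; "orientation": TCP orientation; "ft_force": force on the tool from outside, world axes, zero at the start; "ft_torque": the same for the moment, N m; "finger_gap": finger opening in m.
Only numpy, scipy, OpenCV 4.12 (cv2) and the standard library are available. Lean on these libraries where they do the work, as an engineer would, in place of code of your own. Each camera call takes 0.05 s, during which the arm holds its last target. There are 200 camera calls.

## Working session

There is one attempt and no reset: what is moved stays moved. The work goes in short steps, Python scripts to look and compute and a tool call to move; the robot and the scene stay as the last step left them, time stands still between calls to the robot, and variables do not carry over. Pictures are saved under pics/ and viewed, about 8 in all and at most 12, crops included, and the job is handed in when it is done.

Besides the shell and the picture viewer there is one more tool, called after ">>>" as name(argument=value, ...) on one line, values as JSON. servo_tool: Moves the arm, as the interface text tells. Shift numbers are shares of 0.02 m and turn numbers shares of 0.1 rad, none past 1 either way. Its arguments: {"type":"object","properties":{"travel":{"type":"array"},"dr":{"type":"array"},"jaw":{"type":"array"},"squeeze":{"type":"number"}},"required":["travel","dr","jaw"]}

```bash
mkdir -p pics
cat > h.py <<'E'
import numpy as np, cv2
from plant import bot
def snap(n,f):
    im=bot.get_image(n); cv2.imwrite(f'pics/{f}.png',im['pixels']); np.savez(f'pics/{f}.npz',mtx=im['mtx'],k1=im['k1'],T=im['camera_from_world']); return im
def proj(c,P):
    P=np.atleast_2d(P); T=c['T']; p=P@T[:3,:3].T+T[:3,3]
    s=np.c_[p[:,0]/-p[:,2],-p[:,1]/-p[:,2]]; s=s*(1+float(c['k1'])*(s**2).sum(1,keepdims=True))
    return s@c['mtx'][:2,:2].T+c['mtx'][:2,2]
def ray(c,uv):
    d=(np.array(uv,float)-c['mtx'][:2,2])/np.diag(c['mtx'])[:2]; s=d.copy()
    for _ in range(20): s=d/(1+float(c['k1'])*(s@s))
    T=c['T']; R=T[:3,:3]; v=R.T@np.array([s[0],-s[1],-1]); return -R.T@T[:3,3], v/np.linalg.norm(v)
def atz(c,uv,z):
    o,v=ray(c,uv); return o+v*(z-o[2])/v[2]
def tri(c1,u1,c2,u2):
    o1,v1=ray(c1,u1); o2,v2=ray(c2,u2); t=np.linalg.lstsq(np.c_[v1,-v2],o2-o1,rcond=None)[0]
    a,b=o1+v1*t[0],o2+v2*t[1]; return (a+b)/2,np.linalg.norm(a-b)
E
python3 - <<'E'
from h import *
for n in('side','top'):
    c=snap(n,n+'0'); print(n,c['mtx'],c['k1'],np.linalg.inv(c['camera_from_world']).round(3))
print(bot.sense(),bot.tcp_to_grasp)
E
```

```text
side [[480.30779011   0.         324.71664159]
 [  0.         480.30779011 241.49727261]
 [  0.           0.           1.        ]] 0.013331491731479739 [[ 7.99e-01  4.18e-01 -4.32e-01 -9.00e-02]
 [-6.01e-01  5.54e-01 -5.76e-01 -7.34e-01]
 [-1.00e-03  7.20e-01  6.94e-01  1.11e+00]
 [ 0.00e+00  0.00e+00  0.00e+00  1.00e+00]]
top [[567.53285639   0.         317.96392782]
 [  0.         567.53285639 249.36980547]
 [  0.           0.           1.        ]] -0.12881417073696738 [[ 9.000e-03  9.970e-01 -8.100e-02  3.540e-01]
 [-1.000e+00  9.000e-03  1.000e-03  2.800e-02]
 [ 2.000e-03  8.100e-02  9.970e-01  1.904e+00]
 [ 0.000e+00  0.000e+00  0.000e+00  1.000e+00]]
{'time': 0.1, 'q': array([ 1.22940285e+00,  3.00415488e-01,  1.52151130e+00, -3.44279950e-05,
        1.32072144e+00, -6.66143679e-02]), 'joint_vel': array([-1.21660463e-03, -8.53459843e-04,  3.18481132e-04,  8.56425649e-05,
       -1.26806147e-03,  6.07180945e-04]), 'effort': array([ 2.23933588e-03, -5.44384575e+01, -3.62361073e+01,  9.38514717e-06,
        3.05248286e-03, -3.80889458e-05]), 'position': array([0.14918104, 0.52916142, 0.23078135]), 'orientation': array([-3.14053721e+00, -3.69898918e-05,  2.86682206e+00]), 'ft_force': array([ 0.2969767 , -0.03029539, -0.31418309]), 'ft_torque': array([ 0.02140177,  0.05491301, -0.03108143]), 'finger_gap': 0.0851765439902659} -0.0187
```

View pics/side0.png

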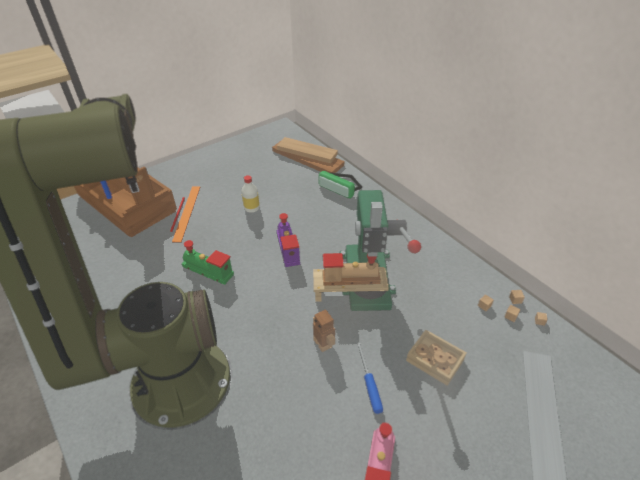

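View pics/top0.png

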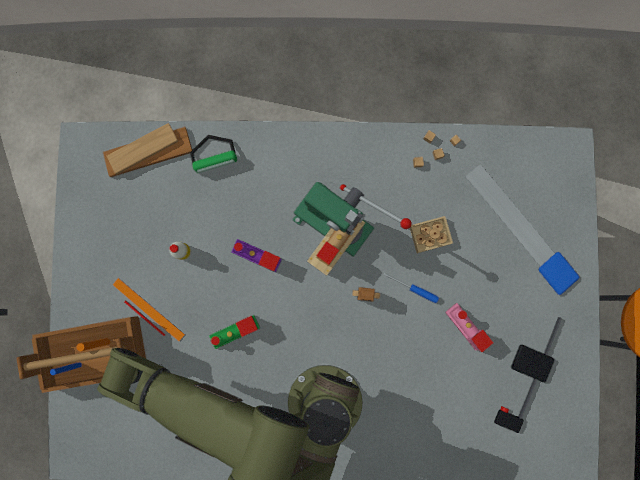

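Side view: press at (370,230), red knob (414,246), natural-wood engine with red roof (333,260) and chimney (372,261) in the cradle. Top view: press (330,220), knob (406,223), roof (327,252). Look-alikes in the top view are purple (256,255), green (234,332) and pink (469,328), none of which is meant. I choose the engine in the cradle at (335,248). Next is a close crop to check it.

Run:
```python
import cv2,numpy as np
a=cv2.imread('pics/side0.png')[180:320,305:435]; b=cv2.imread('pics/top0.png')[175:285,285:425]
a=cv2.resize(a,(390,420),interpolation=cv2.INTER_CUBIC)
b=cv2.resize(b,None,fx=4,fy=4,interpolation=cv2.INTER_CUBIC)
a=cv2.resize(cv2.imread('pics/side0.png')[225:315,310:425],None,fx=6.9565,fy=6.9565,interpolation=cv2.INTER_CUBIC)[:600,:800]
cv2.imwrite('pics/c1.png',a)
b=cv2.resize(cv2.imread('pics/top0.png')[175:280,285:425],None,fx=5.7,fy=5.7,interpolation=cv2.INTER_CUBIC)
cv2.imwrite('pics/c2.png',b); print(a.shape,b.shape)
```

```text
(600, 800, 3) (598, 798, 3)
```

View pics/c1.png

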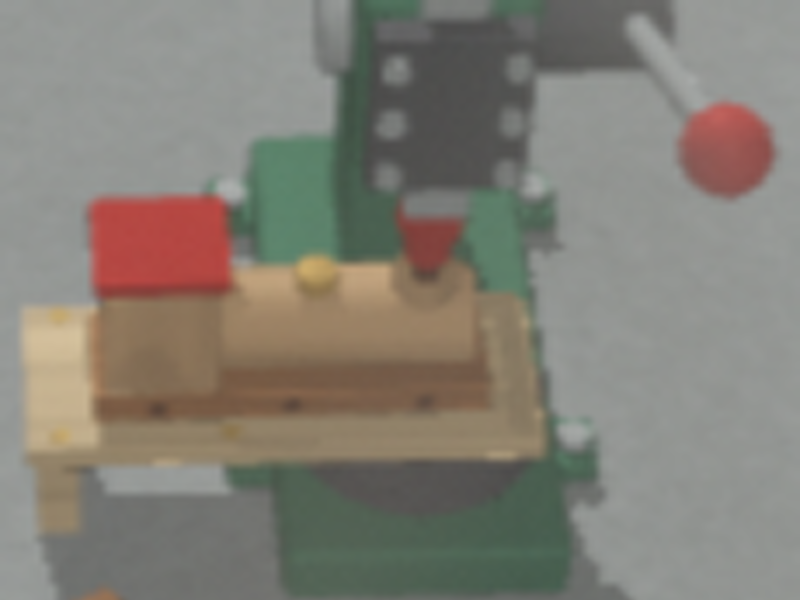

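View pics/c2.png

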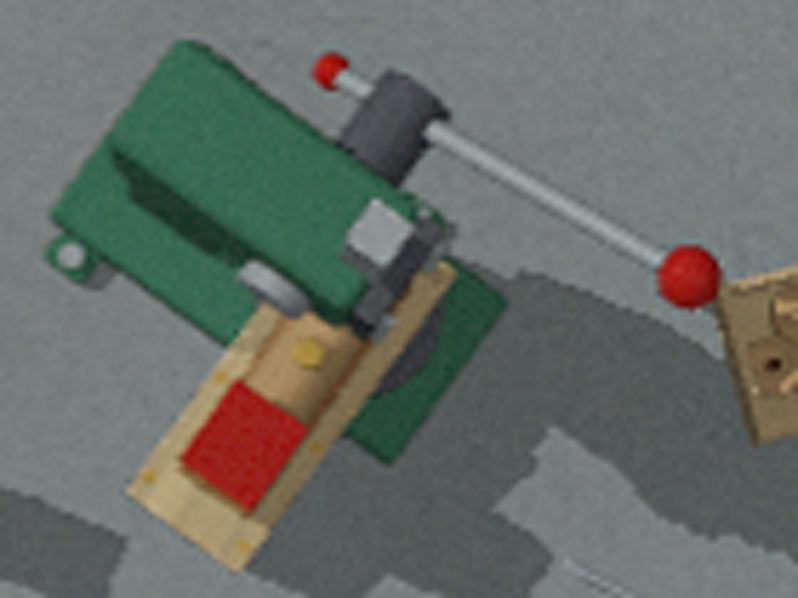

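The crops confirm a natural-wood engine with a red roof in the cradle, its chimney under the ram. Roof corners, cradle corners and knob can all be read, so I triangulate them and fit the press pose.

```bash
cat >> h.py <<'E'
def Rz(a): return np.array([[np.cos(a),-np.sin(a),0],[np.sin(a),np.cos(a),0],[0,0,1]])
def knob(l): 
    a=.5-l; return np.array([.0305-.19*np.cos(a),-.075,.23+.19*np.sin(a)])
E
python3 - <<'E'
from h import *
from scipy.optimize import least_squares
cs,ct=np.load('pics/side0.npz'),np.load('pics/top0.npz')
S=lambda u:(np.array(u)+.5)/6.9565-.5+np.array([310,225]); U=lambda u:(np.array(u)+.5)/5.7-.5+np.array([285,175])
k=knob(0); pts=[(k,(726,150),(689,276)),((.025,.0845,.143),(222,198),(240,380)),((-.025,.0845,.143),(231,289),(306,432)),((-.025,.1325,.143),(96,291),(248,511)),((.025,.1325,.143),(90,203),(180,460)),((.04,.165,.06),(22,308),(128,491)),((-.04,.165,.06),(28,455),(240,571))]
for P,s,t in pts: print(np.round(P,3),[np.round(x,4) for x in tri(cs,S(s),ct,U(t))])
P=np.array([p[0] for p in pts]); us=np.array([S(p[1]) for p in pts]); ut=np.array([U(p[2]) for p in pts])
def f(x):
    W=P@Rz(x[2]).T+[x[0],x[1],0]; return np.r_[proj(cs,W)-us,proj(ct,W)-ut].ravel()
best=min((least_squares(f,[.6,0,a],loss='soft_l1') for a in(-2,-1,0,1,2,3)),key=lambda r:r.cost)
print(best.x,best.cost,f(best.x).reshape(-1,2).round(1).tolist())
x=best.x;np.save('press.npy',x)
T=lambda p:Rz(x[2])@np.array(p)+[x[0],x[1],0]
for l in(0,.6,1.17,1.235):print(l,T(knob(l)).round(4))
print('cab',T([0,.1085,.1015]))
# other things
for n,s,t in(('glue cap',(248,180),(175,248)),('toyrobot',(322,315),(365,292))):print(n,tri(cs,s,ct,t))
for u in[(412,222),(446,217),(453,247),(418,252)]:print('box',atz(ct,u,.035).round(3))
E
```

```text
[-0.136 -0.075  0.321] [array([ 0.5587, -0.2185,  0.3218]), np.float64(0.0015)]
[0.025 0.084 0.143] [array([5.216e-01, 4.000e-04, 1.448e-01]), np.float64(0.0021)]
[-0.025  0.084  0.143] [array([ 0.495 , -0.0369,  0.1394]), np.float64(0.0007)]
[-0.025  0.132  0.143] [array([ 0.4514, -0.0054,  0.1395]), np.float64(0.0007)]
[0.025 0.132 0.143] [array([0.478 , 0.0325, 0.1424]), np.float64(0.0012)]
[0.04  0.165 0.06 ] [array([0.4649, 0.0626, 0.0623]), np.float64(0.0029)]
[-0.04   0.165  0.06 ] [array([ 0.4204, -0.002 ,  0.0581]), np.float64(0.0019)]
[ 0.5758759  -0.06475859  0.95768514] 5.7033480649067405 [[0.5, 0.4], [-0.6, -0.3], [-0.9, -0.5], [1.1, -0.4], [1.4, -0.6], [0.2, 0.6], [-0.3, 0.1], [0.1, 0.2], [-1.5, 0.5], [0.0, 0.7], [1.2, -0.7], [0.1, -1.1], [-0.3, 0.7], [0.0, 1.0]]
0 [ 0.5588 -0.2193  0.3211]
0.6 [ 0.546  -0.2376  0.211 ]
1.17 [ 0.5691 -0.2048  0.112 ]
1.235 [ 0.5737 -0.1982  0.1026]
cab [ 0.4871379  -0.00232609  0.1015    ]
glue cap (array([0.49715335, 0.48064133, 0.12559859]), np.float64(0.0031365436948172384))
toyrobot (array([ 0.36370023, -0.1214897 ,  0.11172756]), np.float64(0.005337864856502788))
box [ 0.6   -0.286  0.035]
box [ 0.618 -0.401  0.035]
box [ 0.518 -0.423  0.035]
box [ 0.5   -0.305  0.035]
```

```bash
cat >> h.py <<'E'
from scipy.spatial.transform import Rotation as Ro
X=np.load('press.npy')
def T(p): return Rz(X[2])@np.array(p)+[X[0],X[1],0]
def plan(targets,Rt,step=.02,grasp=True):
    """print rows: grasp point through targets (one per row if many) to orientation Rt"""
    s=bot.sense(); R=Ro.from_euler('xyz',s['orientation']); p=s['position'].copy()
    off=np.array([0,0,-.0187 if grasp else 0]); tr=[];dr=[]
    targets=np.atleast_2d(targets)
    for i in range(8):
        t=targets[min(i,len(targets)-1)] if len(targets)>1 else targets[0]
        w=(R.inv()*Rt).as_rotvec(); w*=min(1,.1/(np.linalg.norm(w)+1e-9)); R2=R*Ro.from_rotvec(w)
        goal=t-Rt.apply(off); d=goal-p; d*=min(1,step/(np.linalg.norm(d)+1e-9))
        a=np.round(R.inv().apply(d)/.02,2); b=np.round(w/.1,2); tr.append(a.tolist()); dr.append(b.tolist())
        p=p+R.apply(a*.02); R=R*Ro.from_rotvec(b*.1)
    print('travel',tr); print('dr',dr); print('end grasp',(p+R.apply(off)).round(4),'left',np.linalg.norm(goal-p).round(3))
def show():
    s=bot.sense(); R=Ro.from_euler('xyz',s['orientation']); g=s['position']+R.apply([0,0,-.0187])
    print('t %.2f'%s['time'],'grasp',g.round(4),'press-frame',(Rz(X[2]).T@(g-[X[0],X[1],0])).round(4),'rpy',s['orientation'].round(3),'F',s['ft_force'].round(1),'gap',round(s['finger_gap'],4),'q',s['q'].round(2))
def down(yaw,tilt=0): return Ro.from_euler('xyz',[np.pi,0,yaw])*Ro.from_rotvec([0,tilt,0])
KR=down(X[2],.2)
E
python3 - <<'E'
from h import *
k=T(knob(0)); print('knob',k, 'tilt ok', KR.apply([0,0,1]))
plan([.27,.33,.44],KR)
E
```

```text
knob [ 0.55882063 -0.21934074  0.32109085] tilt ok [ 0.11431727  0.16248405 -0.98006658]
travel [[-0.57, -0.52, -0.64], [-0.62, -0.45, -0.64], [-0.65, -0.38, -0.65], [-0.68, -0.31, -0.66], [-0.7, -0.24, -0.67], [-0.72, -0.16, -0.68], [-0.73, -0.08, -0.68], [-0.73, -0.0, -0.69]]
dr [[-0.1, 0.07, 0.99], [-0.1, 0.07, 0.99], [-0.1, 0.07, 0.99], [-0.1, 0.07, 0.99], [-0.1, 0.07, 0.99], [-0.1, 0.07, 0.99], [-0.1, 0.07, 0.99], [-0.1, 0.07, 0.99]]
end grasp [0.2147 0.4228 0.3512] left 0.14
```

>>> servo_tool(travel=[[-0.57, -0.52, -0.64], [-0.62, -0.45, -0.64], [-0.65, -0.38, -0.65], [-0.68, -0.31, -0.66], [-0.7, -0.24, -0.67], [-0.72, -0.16, -0.68], [-0.73, -0.08, -0.68], [-0.73, 0, -0.69]], dr=[[-0.1, 0.07, 0.99], [-0.1, 0.07, 0.99], [-0.1, 0.07, 0.99], [-0.1, 0.07, 0.99], [-0.1, 0.07, 0.99], [-0.1, 0.07, 0.99], [-0.1, 0.07, 0.99], [-0.1, 0.07, 0.99]], jaw=[1, 1, 1, 1, 1, 1, 1, 1])

```text
time: 0.9
position: [0.2145, 0.4199, 0.3315]
orientation: [3.099, -0.077, 2.048]
ft_force: [-1.0, -0.3, -0.2]
finger_gap: 0.0849
```

Run:
```python
from h import *
show(); plan([.4,.1,.44],KR)
```

```text
t 0.90 grasp [0.2145 0.4182 0.3501] press-frame [0.187  0.5735 0.3501] rpy [ 3.099 -0.077  2.048] F [-1.  -0.3 -0.2] gap 0.0849 q [1.   0.02 1.62 0.05 1.43 0.52]
travel [[-0.95, 0.07, -0.31], [-0.93, 0.17, -0.32], [-0.91, 0.26, -0.32], [-0.88, 0.35, -0.33], [-0.84, 0.44, -0.33], [-0.79, 0.52, -0.33], [-0.73, 0.6, -0.33], [-0.66, 0.67, -0.33]]
dr [[-0.1, 0.08, 0.99], [-0.1, 0.08, 0.99], [-0.1, 0.08, 0.99], [-0.1, 0.08, 0.99], [-0.1, 0.08, 0.99], [-0.11, 0.08, 0.99], [-0.1, 0.08, 0.99], [-0.11, 0.08, 0.99]]
end grasp [0.2921 0.2831 0.3881] left 0.219
```

Tracking is accurate, so I continue along the line.

>>> servo_tool(travel=[[-0.95, 0.07, -0.31], [-0.93, 0.17, -0.32], [-0.91, 0.26, -0.32], [-0.88, 0.35, -0.33], [-0.84, 0.44, -0.33], [-0.79, 0.52, -0.33], [-0.73, 0.6, -0.33], [-0.66, 0.67, -0.33]], dr=[[-0.1, 0.08, 0.99], [-0.1, 0.08, 0.99], [-0.1, 0.08, 0.99], [-0.1, 0.08, 0.99], [-0.1, 0.08, 0.99], [-0.1, 0.08, 0.99], [-0.1, 0.08, 0.99], [-0.1, 0.08, 0.99]], jaw=[1, 1, 1, 1, 1, 1, 1, 1])

```text
time: 1.7
position: [0.2936, 0.2789, 0.3704]
orientation: [3.122, -0.174, 1.219]
ft_force: [-0.0, 0.9, 0.2]
finger_gap: 0.0852
```

Run:
```python
from h import *
show(); plan(T(knob(0))+[-.03,0,.12],KR)
```

```text
t 1.70 grasp [0.2921 0.276  0.3888] press-frame [0.1154 0.4281 0.3888] rpy [ 3.122 -0.174  1.219] F [-0.   0.9  0.2] gap 0.0852 q [ 0.62 -0.2   1.74  0.08  1.45  0.97]
travel [[-0.67, 0.72, -0.2], [-0.59, 0.78, -0.2], [-0.51, 0.84, -0.19], [-0.46, 0.87, -0.19], [-0.46, 0.87, -0.19], [-0.46, 0.87, -0.19], [-0.46, 0.87, -0.19], [-0.46, 0.87, -0.19]]
dr [[-0.11, 0.09, 0.99], [-0.12, 0.09, 0.99], [-0.07, 0.05, 0.59], [0.0, -0.0, 0.0], [0.0, -0.0, 0.0], [0.0, -0.0, 0.0], [0.0, -0.0, 0.0], [0.0, -0.0, 0.0]]
end grasp [0.3603 0.132  0.4039] left 0.391
```

>>> servo_tool(travel=[[-0.67, 0.72, -0.2], [-0.59, 0.78, -0.2], [-0.51, 0.84, -0.19], [-0.46, 0.87, -0.19], [-0.46, 0.87, -0.19], [-0.46, 0.87, -0.19], [-0.46, 0.87, -0.19], [-0.46, 0.87, -0.19]], dr=[[-0.11, 0.09, 0.99], [-0.12, 0.09, 0.99], [-0.07, 0.05, 0.59], [0, 0, 0], [0, 0, 0], [0, 0, 0], [0, 0, 0], [0, 0, 0]], jaw=[1, 1, 1, 1, 1, 1, 1, 1])

```text
time: 2.5
position: [0.3622, 0.1277, 0.3851]
orientation: [-3.14, -0.2, 0.943]
ft_force: [-0.3, 0.2, -0.3]
finger_gap: 0.0856
```

>>> servo_tool(travel=[[-0.46, 0.87, -0.19], [-0.46, 0.87, -0.19], [-0.46, 0.87, -0.19], [-0.46, 0.87, -0.19], [-0.46, 0.87, -0.19], [-0.46, 0.87, -0.19], [-0.46, 0.87, -0.19], [-0.46, 0.87, -0.19]], dr=[[0, 0, 0], [0, 0, 0], [0, 0, 0], [0, 0, 0], [0, 0, 0], [0, 0, 0], [0, 0, 0], [0, 0, 0]], jaw=[1, 1, 1, 1, 1, 1, 1, 1])

```text
time: 3.3
position: [0.4302, -0.0241, 0.3991]
orientation: [-3.137, -0.199, 0.941]
ft_force: [0.2, -0.2, -0.3]
finger_gap: 0.0854
```

Run:
```python
from h import *
show(); plan(T(knob(0))+[0,0,.10],KR)
```

```text
t 3.30 grasp [ 0.4281 -0.0272  0.4174] press-frame [-0.0543  0.1425  0.4174] rpy [-3.137 -0.199  0.941] F [ 0.2 -0.2 -0.3] gap 0.0854 q [-0.25 -0.1   1.59  0.19  1.58  0.39]
travel [[-0.33, 0.94, -0.09], [-0.34, 0.94, -0.09], [-0.34, 0.94, -0.09], [-0.34, 0.94, -0.08], [-0.34, 0.94, -0.09], [-0.34, 0.94, -0.08], [-0.35, 0.93, -0.09], [-0.34, 0.94, -0.08]]
dr [[-0.01, 0.01, -0.16], [-0.0, -0.0, 0.0], [-0.0, -0.0, 0.0], [-0.0, -0.0, 0.0], [-0.0, -0.0, 0.0], [-0.0, -0.0, 0.0], [-0.0, -0.0, 0.0], [-0.0, -0.0, 0.0]]
end grasp [ 0.5185 -0.1596  0.42  ] left 0.072
```

>>> servo_tool(travel=[[-0.34, 0.94, -0.09], [-0.34, 0.94, -0.09], [-0.34, 0.94, -0.09], [-0.34, 0.94, -0.08], [-0.34, 0.94, -0.09], [-0.34, 0.94, -0.08], [-0.34, 0.94, -0.09], [-0.34, 0.94, -0.08]], dr=[[0, 0, -0.16], [0, 0, 0], [0, 0, 0], [0, 0, 0], [0, 0, 0], [0, 0, 0], [0, 0, 0], [0, 0, 0]], jaw=[1, 1, 1, 1, 1, 1, 1, 1])

```text
time: 4.1
position: [0.5233, -0.1631, 0.3994]
orientation: [-3.137, -0.198, 0.957]
ft_force: [-0.5, 0.1, -0.3]
finger_gap: 0.0855
```

Run:
```python
from h import *
show(); plan(T(knob(0))+[0,0,.07],KR)
```

```text
t 4.10 grasp [ 0.5213 -0.1661  0.4178] press-frame [-0.1143 -0.0137  0.4178] rpy [-3.137 -0.198  0.957] F [-0.5  0.1 -0.3] gap 0.0855 q [-0.46  0.2   1.27  0.2   1.64  0.17]
travel [[-0.38, 0.87, 0.31], [-0.38, 0.87, 0.31], [-0.38, 0.87, 0.31], [-0.2, 0.46, 0.16], [0.0, 0.0, -0.0], [0.0, 0.0, -0.0], [0.0, 0.0, -0.0], [0.0, 0.0, -0.0]]
dr [[-0.05, 0.02, -0.01], [0.0, -0.0, -0.0], [0.0, -0.0, -0.0], [0.0, -0.0, -0.0], [0.0, -0.0, -0.0], [0.0, -0.0, -0.0], [0.0, -0.0, -0.0], [0.0, -0.0, -0.0]]
end grasp [ 0.5588 -0.2194  0.391 ] left 0.0
```

>>> servo_tool(travel=[[-0.38, 0.87, 0.31], [-0.38, 0.87, 0.31], [-0.38, 0.87, 0.31], [-0.2, 0.46, 0.16], [0, 0, 0], [0, 0, 0], [0, 0, 0], [0, 0, 0]], dr=[[-0.05, 0.02, 0], [0, 0, 0], [0, 0, 0], [0, 0, 0], [0, 0, 0], [0, 0, 0], [0, 0, 0], [0, 0, 0]], jaw=[1, 1, 1, 1, 1, 1, 1, 1])

```text
time: 4.9
position: [0.5622, -0.2189, 0.37]
orientation: [-3.138, -0.2, 0.955]
ft_force: [1.0, 1.0, -0.3]
finger_gap: 0.0853
```

Run:
```python
from h import *
show(); snap('side','s1'); snap('top','t1')
a=cv2.resize(cv2.imread('pics/s1.png')[130:290,340:480],None,fx=3,fy=3)
b=cv2.resize(cv2.imread('pics/t1.png')[160:300,330:450],None,fx=3,fy=3)
h=480;b=cv2.copyMakeBorder(b,0,h-b.shape[0],0,0,cv2.BORDER_CONSTANT);cv2.imwrite('pics/m1.png',np.hstack([a,b]))
plan(T(knob(0))+[0,0,-.003],KR,step=.012)
```

```text
t 4.90 grasp [ 0.5601 -0.222   0.3883] press-frame [-0.1376 -0.0776  0.3883] rpy [-3.138 -0.2    0.955] F [ 1.   1.  -0.3] gap 0.0853 q [-0.51  0.35  1.16  0.2   1.62  0.11]
travel [[-0.11, -0.02, 0.59], [-0.11, -0.02, 0.59], [-0.11, -0.02, 0.59], [-0.1, -0.02, 0.59], [-0.11, -0.03, 0.59], [-0.09, -0.02, 0.51], [0.0, -0.0, -0.0], [0.0, -0.0, -0.0]]
dr [[-0.03, 0.0, -0.03], [0.0, 0.0, 0.0], [0.0, 0.0, 0.0], [0.0, 0.0, 0.0], [0.0, 0.0, 0.0], [0.0, 0.0, 0.0], [0.0, 0.0, 0.0], [0.0, 0.0, 0.0]]
end grasp [ 0.5588 -0.2194  0.3181] left 0.0
```

View pics/m1.png

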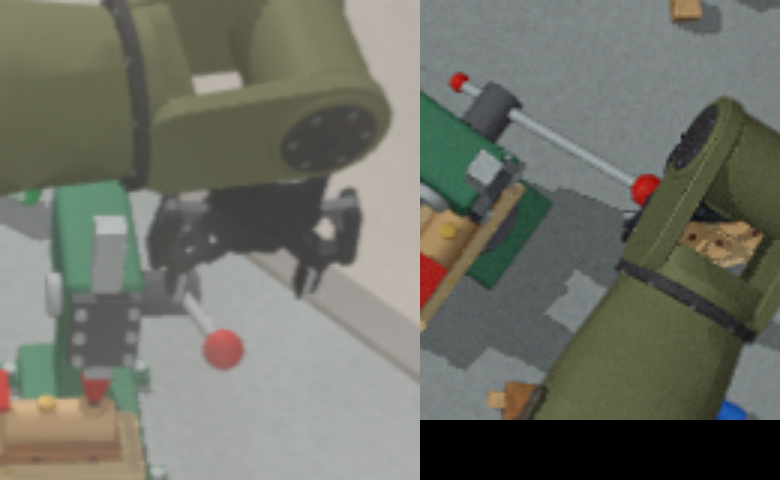

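The knob, at about (223,348) in the left panel, lies between and below the open fingers. I go down and close.

>>> servo_tool(travel=[[-0.11, -0.05, 0.6], [-0.11, -0.05, 0.6], [-0.11, -0.02, 0.6], [-0.1, -0.02, 0.6], [-0.1, -0.02, 0.6], [-0.08, 0, 0.5], [0, 0, 0], [0, 0, 0]], dr=[[-0.03, 0, -0.03], [0, 0, 0], [0, 0, 0], [0, 0, 0], [0, 0, 0], [0, 0, 0], [0, 0, 0], [0, 0, 0]], jaw=[1, 1, 1, 1, 1, 1, 1, 1], squeeze=40)

```text
time: 5.8
position: [0.5605, -0.2146, 0.2947]
orientation: [3.141, -0.2, 0.959]
ft_force: [-0.2, 0.6, 0.6]
finger_gap: 0.0855
```

Run:
```python
from h import *
show(); print(T(knob(0)));plan(T(knob(0))+[0,0,-.003],KR,step=.012)
```

```text
t 5.80 grasp [ 0.5583 -0.2176  0.313 ] press-frame [-0.1351 -0.0736  0.313 ] rpy [ 3.141 -0.2    0.959] F [-0.2  0.6  0.6] gap 0.0855 q [-0.51  0.35  1.31  0.2   1.45  0.08]
[ 0.55882063 -0.21934074  0.32109085]
travel [[-0.01, 0.07, -0.26], [0.0, 0.0, 0.0], [0.0, 0.0, 0.0], [0.0, 0.0, 0.0], [0.0, 0.0, 0.0], [0.0, 0.0, 0.0], [0.0, 0.0, 0.0], [0.0, 0.0, 0.0]]
dr [[0.01, 0.0, 0.01], [-0.0, 0.0, 0.0], [-0.0, 0.0, 0.0], [-0.0, 0.0, 0.0], [-0.0, 0.0, 0.0], [-0.0, 0.0, 0.0], [-0.0, 0.0, 0.0], [-0.0, 0.0, 0.0]]
end grasp [ 0.5588 -0.2194  0.3181] left 0.0
```

>>> servo_tool(travel=[[0, 0.05, -0.2], [0, 0, 0], [0, 0, 0], [0, 0, 0], [0, 0, 0], [0, 0, 0], [0, 0, 0], [0, 0, 0]], dr=[[0, 0, 0], [0, 0, 0], [0, 0, 0], [0, 0, 0], [0, 0, 0], [0, 0, 0], [0, 0, 0], [0, 0, 0]], jaw=[-1, -1, -1, -1, -1, -1, -1, -1], squeeze=40)

```text
time: 6.6
position: [0.5609, -0.2161, 0.3009]
orientation: [3.139, -0.2, 0.959]
ft_force: [-1.2, 0.2, 0.7]
finger_gap: 0.0298
```

```bash
cat >> h.py <<'E'
def arc(l0,l1,per_row,bias=np.zeros(3)):
    "rows along the knob arc relative to the measured grasp, orientation kept"
    ls=[np.clip(l0+np.sign(l1-l0)*per_row*(i+1),min(l0,l1),max(l0,l1)) for i in range(8)]
    s=bot.sense(); R=Ro.from_euler('xyz',s['orientation']); g=s['position']+R.apply([0,0,-.0187])
    plan([T(knob(l))+bias for l in ls],KR); print('l',np.round(ls,3))
def lev():
    s=bot.sense(); R=Ro.from_euler('xyz',s['orientation']); g=s['position']+R.apply([0,0,-.0187])
    p=Rz(X[2]).T@(g-[X[0],X[1],0]); v=p-[.0305,-.075,.23]; r=np.hypot(v[0],v[2]); l=.5-np.arctan2(v[2],-v[0])
    print('lever est %.3f r %.4f y %.4f'%(l,r,v[1])); return l
E
python3 - <<'E'
from h import *
show(); lev(); arc(0,1.2,.06)
E
```

```text
t 6.60 grasp [ 0.5587 -0.2191  0.3192] press-frame [-0.1361 -0.0747  0.3192] rpy [ 3.139 -0.2    0.959] F [-1.2  0.2  0.7] gap 0.0298 q [-0.51  0.35  1.3   0.2   1.47  0.08]
lever est 0.008 r 0.1890 y 0.0003
travel [[-0.34, 0.01, 0.35], [-0.33, -0.0, 0.47], [-0.3, -0.0, 0.49], [-0.27, -0.0, 0.5], [-0.23, -0.0, 0.52], [-0.21, -0.0, 0.53], [-0.17, -0.0, 0.54], [-0.14, -0.0, 0.55]]
dr [[0.02, 0.0, 0.02], [0.0, 0.0, -0.0], [0.0, 0.0, -0.0], [0.0, 0.0, -0.0], [0.0, 0.0, -0.0], [0.0, 0.0, -0.0], [0.0, 0.0, -0.0], [0.0, 0.0, -0.0]]
end grasp [ 0.5455 -0.2383  0.2339] left 0.0
l [0.06 0.12 0.18 0.24 0.3  0.36 0.42 0.48]
```

>>> servo_tool(travel=[[-0.34, 0, 0.4], [-0.33, 0, 0.47], [-0.3, 0, 0.49], [-0.27, 0, 0.5], [-0.24, 0, 0.52], [-0.21, 0, 0.53], [-0.17, 0, 0.54], [-0.14, 0, 0.55]], dr=[[0, 0, 0], [0, 0, 0], [0, 0, 0], [0, 0, 0], [0, 0, 0], [0, 0, 0], [0, 0, 0], [0, 0, 0]], jaw=[-1, -1, -1, -1, -1, -1, -1, -1])

```text
time: 7.4
position: [0.5469, -0.2358, 0.2124]
orientation: [3.135, -0.202, 0.961]
ft_force: [-1.5, 1.9, 5.4]
finger_gap: 0.0301
```

Run:
```python
from h import *
show(); l=lev(); arc(l,1.2,.06); print(bot.sense()['effort'].round(1))
```

```text
t 7.40 grasp [ 0.5446 -0.2389  0.2308] press-frame [-0.1604 -0.0746  0.2308] rpy [ 3.135 -0.202  0.961] F [-1.5  1.9  5.4] gap 0.0301 q [-0.55  0.4   1.44  0.21  1.29  0.  ]
lever est 0.496 r 0.1909 y 0.0004
travel [[-0.06, 0.01, 0.57], [-0.07, -0.0, 0.57], [-0.03, -0.0, 0.57], [0.01, 0.0, 0.57], [0.03, 0.0, 0.56], [0.08, 0.0, 0.57], [0.1, 0.0, 0.56], [0.14, 0.0, 0.55]]
dr [[0.06, -0.02, 0.03], [-0.0, -0.0, 0.0], [-0.0, -0.0, 0.0], [-0.0, -0.0, 0.0], [-0.0, -0.0, 0.0], [-0.0, -0.0, 0.0], [-0.0, -0.0, 0.0], [-0.0, -0.0, 0.0]]
end grasp [ 0.5576 -0.2211  0.143 ] left 0.0
l [0.556 0.616 0.676 0.736 0.796 0.856 0.916 0.976]
[ -1.1 -57.7 -35.9  -0.1  -0.3   0.2]
```

>>> servo_tool(travel=[[-0.07, 0, 0.57], [-0.06, 0, 0.57], [-0.03, 0, 0.57], [0, 0, 0.57], [0.03, 0, 0.57], [0.08, 0, 0.57], [0.1, 0, 0.56], [0.14, 0, 0.55]], dr=[[0.06, 0, 0.03], [0, 0, 0], [0, 0, 0], [0, 0, 0], [0, 0, 0], [0, 0, 0], [0, 0, 0], [0, 0, 0]], jaw=[-1, -1, -1, -1, -1, -1, -1, -1])

```text
time: 8.2
position: [0.5587, -0.2193, 0.1212]
orientation: [3.139, -0.202, 0.957]
ft_force: [-4.6, 2.9, 10.8]
finger_gap: 0.0297
```

Run:
```python
from h import *
show(); l=lev(); arc(l,1.24,.04); snap('side','s2'); snap('top','t2')
a=cv2.resize(cv2.imread('pics/s2.png')[130:290,340:480],None,fx=3,fy=3)
b=cv2.resize(cv2.imread('pics/t2.png')[160:300,330:450],None,fx=3,fy=3)
h=480;b=cv2.copyMakeBorder(b,0,h-b.shape[0],0,0,cv2.BORDER_CONSTANT);cv2.imwrite('pics/m2.png',np.hstack([a,b]))
```

```text
t 8.20 grasp [ 0.5565 -0.2223  0.1395] press-frame [-0.14   -0.0748  0.1395] rpy [ 3.139 -0.202  0.957] F [-4.6  2.9 10.8] gap 0.0297 q [-0.52  0.5   1.52  0.23  1.11 -0.  ]
lever est 0.988 r 0.1931 y 0.0002
travel [[0.26, 0.01, 0.32], [0.13, -0.0, 0.36], [0.14, -0.0, 0.35], [0.16, -0.0, 0.34], [0.17, -0.0, 0.34], [0.19, -0.0, 0.34], [0.05, -0.0, 0.09], [0.0, -0.0, 0.0]]
dr [[0.03, -0.02, -0.01], [-0.0, -0.0, 0.0], [-0.0, -0.0, 0.0], [-0.0, -0.0, 0.0], [-0.0, -0.0, 0.0], [-0.0, -0.0, 0.0], [-0.0, -0.0, 0.0], [-0.0, -0.0, 0.0]]
end grasp [ 0.574  -0.1979  0.1019] left 0.0
l [1.028 1.068 1.108 1.148 1.188 1.228 1.24  1.24 ]
```

View pics/m2.png

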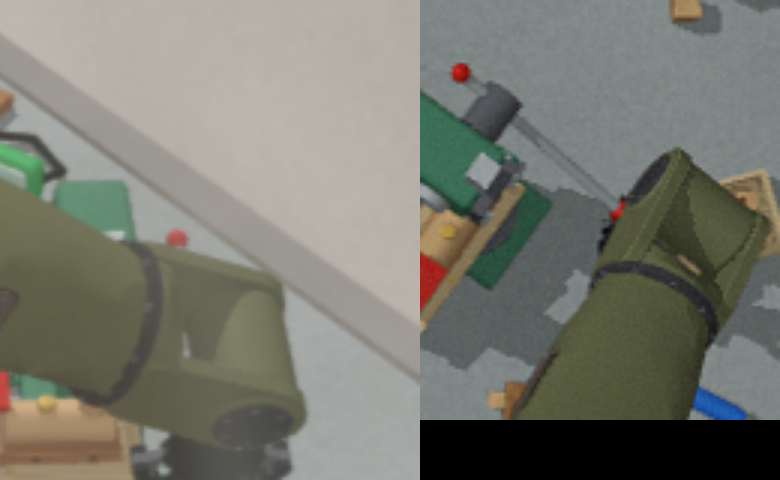

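The lever follows: the knob is in the fingers and its counter knob has risen. I continue more slowly to about 1.16.

>>> servo_tool(travel=[[0.2, 0, 0.34], [0.13, 0, 0.36], [0.14, 0, 0.35], [0.16, 0, 0.34], [0.09, 0, 0.17], [0, 0, 0], [0, 0, 0], [0, 0, 0]], dr=[[0.03, 0, 0], [0, 0, 0], [0, 0, 0], [0, 0, 0], [0, 0, 0], [0, 0, 0], [0, 0, 0], [0, 0, 0]], jaw=[-1, -1, -1, -1, -1, -1, -1, -1], squeeze=60)

```text
time: 9.1
position: [0.5715, -0.2012, 0.0933]
orientation: [3.137, -0.204, 0.964]
ft_force: [-4.5, 1.2, 9.7]
finger_gap: 0.0292
```

Run:
```python
from h import *
show(); l=lev(); arc(l,1.24,.02)
```

```text
t 9.10 grasp [ 0.5693 -0.2042  0.1117] press-frame [-0.1179 -0.0749  0.1117] rpy [ 3.137 -0.204  0.964] F [-4.5  1.2  9.7] gap 0.0292 q [-0.48  0.54  1.53  0.23  1.05  0.01]
lever est 1.173 r 0.1898 y 0.0001
travel [[0.07, 0.0, 0.17], [0.1, 0.0, 0.17], [0.09, 0.0, 0.16], [0.03, 0.0, 0.06], [0.0, 0.0, -0.0], [0.0, 0.0, -0.0], [0.0, 0.0, -0.0], [0.0, 0.0, -0.0]]
dr [[0.03, -0.04, 0.06], [0.0, 0.0, -0.0], [0.0, 0.0, -0.0], [0.0, 0.0, -0.0], [0.0, 0.0, -0.0], [0.0, 0.0, -0.0], [0.0, 0.0, -0.0], [0.0, 0.0, -0.0]]
end grasp [ 0.5739 -0.1977  0.1019] left 0.0
l [1.193 1.213 1.233 1.24  1.24  1.24  1.24  1.24 ]
```

>>> servo_tool(travel=[[0.08, 0, 0.15], [0.08, 0, 0.15], [0, 0, 0], [0, 0, 0], [0, 0, 0], [0, 0, 0], [0, 0, 0], [0, 0, 0]], dr=[[0.03, -0.03, 0.05], [0, 0, 0], [0, 0, 0], [0, 0, 0], [0, 0, 0], [0, 0, 0], [0, 0, 0], [0, 0, 0]], jaw=[-1, -1, -1, -1, -1, -1, -1, -1])

```text
time: 9.9
position: [0.5739, -0.198, 0.0889]
orientation: [3.138, -0.203, 0.955]
ft_force: [-4.0, 2.7, 10.0]
finger_gap: 0.0295
```

Run:
```python
from h import *
show(); l=lev(); arc(l,1.27,.02)
```

```text
t 9.90 grasp [ 0.5717 -0.2011  0.1072] press-frame [-0.1139 -0.075   0.1072] rpy [ 3.138 -0.203  0.955] F [-4.   2.7 10. ] gap 0.0295 q [-0.47  0.55  1.53  0.23  1.04  0.03]
lever est 1.205 r 0.1896 y -0.0000
travel [[0.07, -0.01, 0.18], [0.1, 0.0, 0.16], [0.1, 0.0, 0.16], [0.02, 0.0, 0.04], [0.0, 0.0, 0.0], [0.0, 0.0, 0.0], [0.0, 0.0, 0.0], [0.0, 0.0, 0.0]]
dr [[0.04, -0.03, -0.03], [0.0, -0.0, 0.0], [0.0, -0.0, 0.0], [0.0, -0.0, 0.0], [0.0, -0.0, 0.0], [0.0, -0.0, 0.0], [0.0, -0.0, 0.0], [0.0, -0.0, 0.0]]
end grasp [ 0.5762 -0.1946  0.0978] left 0.0
l [1.225 1.245 1.265 1.27  1.27  1.27  1.27  1.27 ]
```

>>> servo_tool(travel=[[0.08, 0, 0.16], [0.08, 0, 0.16], [0.04, 0, 0.08], [0, 0, 0], [0, 0, 0], [0, 0, 0], [0, 0, 0], [0, 0, 0]], dr=[[0.03, -0.03, -0.03], [0, 0, 0], [0, 0, 0], [0, 0, 0], [0, 0, 0], [0, 0, 0], [0, 0, 0], [0, 0, 0]], jaw=[-1, -1, -1, -1, -1, -1, -1, -1])

```text
time: 10.7
position: [0.5765, -0.1943, 0.0836]
orientation: [3.136, -0.199, 0.964]
ft_force: [-5.4, 2.4, 9.9]
finger_gap: 0.0294
```

Run:
```python
from h import *
show(); l=lev(); arc(l,1.3,.02)
```

```text
t 10.70 grasp [ 0.5743 -0.1973  0.102 ] press-frame [-0.1093 -0.075   0.102 ] rpy [ 3.136 -0.199  0.964] F [-5.4  2.4  9.9] gap 0.0294 q [-0.46  0.56  1.53  0.23  1.03  0.03]
lever est 1.242 r 0.1896 y 0.0000
travel [[0.08, -0.0, 0.17], [0.1, -0.0, 0.16], [0.1, -0.0, 0.15], [0.0, -0.0, -0.0], [0.0, -0.0, -0.0], [0.0, -0.0, -0.0], [0.0, -0.0, -0.0], [0.0, -0.0, -0.0]]
dr [[0.05, 0.01, 0.07], [-0.0, -0.0, -0.0], [-0.0, -0.0, -0.0], [-0.0, -0.0, -0.0], [-0.0, -0.0, -0.0], [-0.0, -0.0, -0.0], [-0.0, -0.0, -0.0], [-0.0, -0.0, -0.0]]
end grasp [ 0.5786 -0.1913  0.0937] left 0.0
l [1.262 1.282 1.3   1.3   1.3   1.3   1.3   1.3  ]
```

Run:
```python
from h import *
snap('side','s3'); snap('top','t3')
a=cv2.resize(cv2.imread('pics/s3.png')[180:310,330:440],None,fx=4,fy=4,interpolation=cv2.INTER_CUBIC)
b=cv2.resize(cv2.imread('pics/t3.png')[170:260,330:420],None,fx=4,fy=4,interpolation=cv2.INTER_CUBIC)
b=cv2.copyMakeBorder(b,0,a.shape[0]-b.shape[0],0,0,cv2.BORDER_CONSTANT);cv2.imwrite('pics/m3.png',np.hstack([a,b]))
c=np.load('pics/t3.npz'); r=.19
for l in(0,1,1.1,1.17,1.235): print(l,'knob px top',proj(c,T(knob(l))).round(1))
```

```text
0 knob px top [[405.5 223.2]]
1 knob px top [[396.6 230.6]]
1.1 knob px top [[393.3 229.3]]
1.17 knob px top [[390.8 228.3]]
1.235 knob px top [[388.4 227.2]]
```

View pics/m3.png

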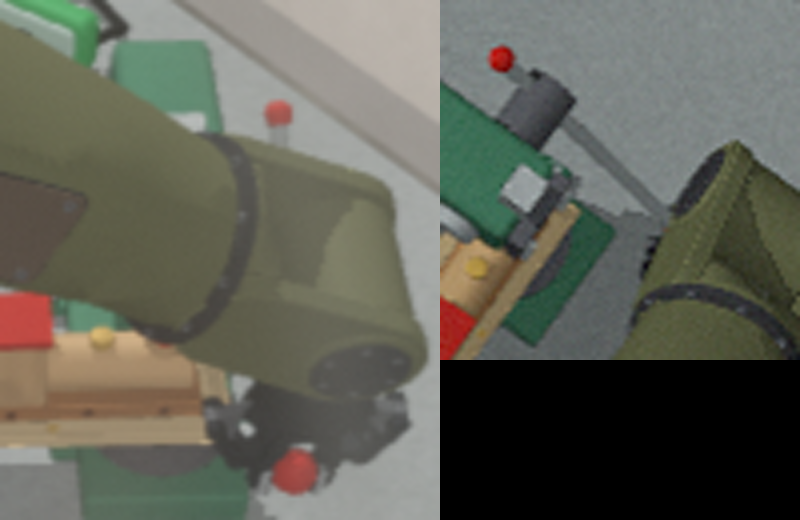

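Run:
```python
from h import *
def onplane(c,uv):
    o,v=ray(c,uv); M=Rz(X[2]).T; o=M@(o-[X[0],X[1],0]); v=M@v; p=o+v*((-.075-o[1])/v[1]); d=p-[.0305,-.075,.23]
    return p.round(4),'r %.4f'%np.hypot(d[0],d[2]),'l %.3f'%(.5-np.arctan2(d[2],-d[0])),'l opp %.3f'%(.5-np.arctan2(-d[2],d[0]))
c0=np.load('pics/side0.npz')
print('knob0',onplane(c0,(414.0,246.2)))
print('knob now',onplane(c0,(403.4,297.4)),'counter',onplane(c0,(399.4,207.6)))
for l in(1.1,1.17,1.235):print(proj(c0,T(knob(l))))
```

```text
knob0 (array([-0.1319, -0.075 ,  0.3179]), 'r 0.1847', 'l 0.004', 'l opp 3.146')
knob now (array([-0.1188, -0.075 ,  0.1135]), 'r 0.1894', 'l 1.163', 'l opp -1.979') counter (array([ 0.0695, -0.075 ,  0.2675]), 'r 0.0541', 'l -1.876', 'l opp 1.266')
[[404.21930005 297.38565848]]
[[403.31714352 297.65232981]]
[[402.4809161  297.58382403]]
```

Run:
```python
from h import *
from scipy.optimize import least_squares
def red(f,u,w=7):
    im=cv2.imread(f'pics/{f}.png').astype(float); x,y=int(u[0]),int(u[1]); s=im[y-w:y+w+1,x-w:x+w+1]
    m=np.clip(s[...,2]-np.maximum(s[...,0],s[...,1])-25,0,None); Y,Xx=np.mgrid[y-w:y+w+1,x-w:x+w+1]
    return np.array([(m*Xx).sum(),(m*Y).sum()])/m.sum(), m.sum()
obs={'side0':None,'top0':(343,187),'t1':(343,187),'s2':(399,209),'t2':(343.5,184),'s3':(399.5,207.8),'t3':(345,184.5)}
for k,v in obs.items():
    if v: print(k,red(k,v))
print('knob s3',red('s3',(403.4,297.4),8),'knob s0',red('side0',(414,246),8),'knob t0',red('top0',(406,223),8))
cs,ct=np.load('pics/side0.npz'),np.load('pics/top0.npz')
def ck(l,r): a=.5-l; return T([.0305+r*np.cos(a),-.075,.23-r*np.sin(a)])
for r in(.05,.055,.06,.065):
    print(r,'top0',proj(ct,ck(0,r)).round(2),*[(l,proj(cs,ck(l,r)).round(2).tolist(),proj(ct,ck(l,r)).round(2).tolist()) for l in(.98,1.1,1.17,1.235)])
```

```text
top0 (array([342.14920635, 186.61043084]), np.float64(2205.0))
t1 (array([342.17090272, 186.59991236]), np.float64(2282.0))
s2 (array([398.47232472, 208.74686347]), np.float64(1355.0))
t2 (array([342.7994723 , 183.53529024]), np.float64(3032.0))
s3 (array([399.19920319, 207.49601594]), np.float64(1506.0))
t3 (array([344.68485631, 184.17113335]), np.float64(3097.0))
knob s3 (array([403.31387164, 297.52028986]), np.float64(4830.0)) knob s0 (array([414.19454123, 245.00077429]), np.float64(5166.0)) knob t0 (array([405.15433181, 222.87758681]), np.float64(8553.0))
0.05 top0 [[342.87 187.79]] (0.98, [[398.56, 210.39]], [[343.46, 184.7]]) (1.1, [[398.92, 209.68]], [[344.4, 184.96]]) (1.17, [[399.14, 209.38]], [[345.02, 185.18]]) (1.235, [[399.35, 209.18]], [[345.65, 185.43]])
0.055 top0 [[341.66 187.11]] (0.98, [[398.42, 208.7]], [[342.28, 183.68]]) (1.1, [[398.81, 207.92]], [[343.3, 183.97]]) (1.17, [[399.05, 207.59]], [[343.98, 184.21]]) (1.235, [[399.28, 207.36]], [[344.67, 184.48]])
0.06 top0 [[340.45 186.43]] (0.98, [[398.28, 207.03]], [[341.08, 182.66]]) (1.1, [[398.71, 206.16]], [[342.2, 182.97]]) (1.17, [[398.97, 205.79]], [[342.94, 183.23]]) (1.235, [[399.22, 205.54]], [[343.69, 183.53]])
0.065 top0 [[339.25 185.75]] (0.98, [[398.14, 205.36]], [[339.89, 181.64]]) (1.1, [[398.6, 204.41]], [[341.09, 181.97]]) (1.17, [[398.89, 204.0]], [[341.9, 182.25]]) (1.235, [[399.15, 203.73]], [[342.71, 182.57]])
```

>>> servo_tool(travel=[[0, 0, 0], [0, 0, 0], [0.05, 0, 0.1], [0.05, 0, 0.1], [0, 0, 0], [0, 0, 0], [0, 0, 0], [0, 0, 0]], dr=[[0.03, 0, 0.05], [0, 0, 0], [0, 0, 0], [0, 0, 0], [0, 0, 0], [0, 0, 0], [0, 0, 0], [0, 0, 0]], jaw=[-1, -1, -1, -1, -1, -1, -1, -1], squeeze=110)

```text
time: 11.6
position: [0.577, -0.1936, 0.0827]
orientation: [3.135, -0.198, 0.966]
ft_force: [-5.5, 1.5, 11.3]
finger_gap: 0.0281
```

Run:
```python
from h import *
show(); l=lev(); print(bot.sense()['ft_torque'])
```

```text
t 11.60 grasp [ 0.5748 -0.1965  0.101 ] press-frame [-0.1084 -0.075   0.101 ] rpy [ 3.135 -0.198  0.966] F [-5.5  1.5 11.3] gap 0.0281 q [-0.46  0.56  1.53  0.23  1.03  0.03]
lever est 1.248 r 0.1896 y 0.0000
[0.81728376 0.56560105 0.66270933]
```

>>> servo_tool(travel=[[0.05, 0, 0.1], [0.05, 0, 0.1], [0.08, 0, 0.15], [0.08, 0, 0.15], [0.08, 0, 0.15], [0.08, 0, 0.15], [0.1, 0, 0.2], [0.1, 0, 0.2]], dr=[[0.03, 0, 0.05], [0, 0, 0], [0, 0, 0], [0, 0, 0], [0, 0, 0], [0, 0, 0], [0, 0, 0], [0, 0, 0]], jaw=[-1, -1, -1, -1, -1, -1, -1, -1])

```text
time: 12.4
position: [0.5828, -0.1864, 0.0737]
orientation: [3.135, -0.192, 0.961]
ft_force: [-50.3, -8.2, 60.6]
finger_gap: 0.0284
```

Run:
```python
from h import *
show(); l=lev(); snap('top','t4'); snap('side','s4')
def red(f,u,w=7):
    im=cv2.imread(f'pics/{f}.png').astype(float); x,y=int(u[0]),int(u[1]); s=im[y-w:y+w+1,x-w:x+w+1]
    m=np.clip(s[...,2]-np.maximum(s[...,0],s[...,1])-25,0,None); Y,Xx=np.mgrid[y-w:y+w+1,x-w:x+w+1]
    return np.array([(m*Xx).sum(),(m*Y).sum()])/m.sum()
print(red('t4',(345,184.5)),red('s4',(399.5,207.8)),red('s4',(403.4,297.4),8))
```

```text
t 12.40 grasp [ 0.5807 -0.1892  0.092 ] press-frame [-0.099  -0.0755  0.092 ] rpy [ 3.135 -0.192  0.961] F [-50.3  -8.2  60.6] gap 0.0284 q [-0.44  0.58  1.52  0.22  1.01  0.05]
lever est 1.317 r 0.1892 y -0.0005
[345.39466066 184.38275973] [399.36859614 207.36061211] [402.27255071 297.50431593]
```

Force spiked to about 79 N and the counter knob moved to l of about 1.24, so the lever is hard against its end and the chimney is home. Now I ease it back up along the arc.

Run:
```python
from h import *
b=T([-.099,-.075,.092])-T(knob(1.235)); b[2]=.092-knob(1.235)[2]; np.save('b.npy',b); print(b); arc(1.235,0,.045,b)
```

```text
[ 0.00658726  0.00936275 -0.01058844]
travel [[-0.2, -0.03, -0.36], [-0.19, 0.0, -0.38], [-0.18, 0.0, -0.39], [-0.16, 0.0, -0.4], [-0.13, 0.0, -0.4], [-0.13, 0.0, -0.41], [-0.1, 0.0, -0.42], [-0.08, 0.0, -0.42]]
dr [[0.06, 0.08, 0.03], [0.0, -0.0, -0.0], [0.0, -0.0, -0.0], [0.0, -0.0, -0.0], [0.0, -0.0, -0.0], [0.0, -0.0, -0.0], [0.0, -0.0, -0.0], [0.0, -0.0, -0.0]]
end grasp [ 0.5596 -0.2181  0.1499] left 0.0
l [1.19  1.145 1.1   1.055 1.01  0.965 0.92  0.875]
```

>>> servo_tool(travel=[[-0.2, 0, -0.36], [-0.19, 0, -0.38], [-0.18, 0, -0.39], [-0.16, 0, -0.4], [-0.13, 0, -0.4], [-0.13, 0, -0.41], [-0.1, 0, -0.42], [-0.08, 0, -0.42]], dr=[[0.06, 0.08, 0.03], [0, 0, 0], [0, 0, 0], [0, 0, 0], [0, 0, 0], [0, 0, 0], [0, 0, 0], [0, 0, 0]], jaw=[-1, -1, -1, -1, -1, -1, -1, -1])

```text
time: 13.3
position: [0.5592, -0.2185, 0.1332]
orientation: [-3.141, -0.199, 0.951]
ft_force: [6.0, 10.5, 6.4]
finger_gap: 0.0284
```

Run:
```python
from h import *
show(); l=lev(); b=np.load('b.npy'); arc(.87,0,.055,b)
```

```text
t 13.30 grasp [ 0.557  -0.2215  0.1515] press-frame [-0.1391 -0.0748  0.1515] rpy [-3.141 -0.199  0.951] F [ 6.  10.5  6.4] gap 0.0284 q [-0.51  0.49  1.51  0.22  1.13  0.01]
lever est 0.934 r 0.1869 y 0.0002
travel [[0.11, 0.01, -0.44], [-0.05, 0.0, -0.52], [-0.01, 0.0, -0.52], [0.01, 0.0, -0.52], [0.04, 0.0, -0.53], [0.07, 0.0, -0.51], [0.1, 0.0, -0.52], [0.12, 0.0, -0.5]]
dr [[0.0, 0.01, -0.06], [0.0, -0.0, -0.0], [0.0, -0.0, -0.0], [0.0, -0.0, -0.0], [0.0, -0.0, -0.0], [0.0, -0.0, -0.0], [0.0, -0.0, -0.0], [0.0, -0.0, -0.0]]
end grasp [ 0.5522 -0.2286  0.2326] left 0.0
l [0.815 0.76  0.705 0.65  0.595 0.54  0.485 0.43 ]
```

>>> servo_tool(travel=[[0.1, 0, -0.46], [-0.04, 0, -0.52], [-0.01, 0, -0.52], [0.01, 0, -0.52], [0.04, 0, -0.52], [0.07, 0, -0.52], [0.1, 0, -0.52], [0.12, 0, -0.5]], dr=[[0, 0, -0.05], [0, 0, 0], [0, 0, 0], [0, 0, 0], [0, 0, 0], [0, 0, 0], [0, 0, 0], [0, 0, 0]], jaw=[-1, -1, -1, -1, -1, -1, -1, -1])

```text
time: 14.1
position: [0.5553, -0.2237, 0.2169]
orientation: [-3.139, -0.207, 0.95]
ft_force: [12.6, 6.9, -3.2]
finger_gap: 0.0249
```

Run:
```python
from h import *
show(); l=lev(); b=np.load('b.npy'); arc(l-.06,0,.055,b);snap('side','s5'); snap('top','t5')
a=cv2.resize(cv2.imread('pics/s5.png')[170:310,330:460],None,fx=3.4,fy=3.4,interpolation=cv2.INTER_CUBIC)
b=cv2.resize(cv2.imread('pics/t5.png')[160:260,330:420],None,fx=3.4,fy=3.4,interpolation=cv2.INTER_CUBIC)
b=cv2.copyMakeBorder(b,0,a.shape[0]-b.shape[0],0,0,cv2.BORDER_CONSTANT);cv2.imwrite('pics/m5.png',np.hstack([a,b]))
```

```text
t 14.10 grasp [ 0.5531 -0.2269  0.2352] press-frame [-0.1457 -0.0746  0.2352] rpy [-3.139 -0.207  0.95 ] F [12.6  6.9 -3.2] gap 0.0249 q [-0.53  0.4   1.43  0.21  1.3   0.04]
lever est 0.470 r 0.1763 y 0.0004
travel [[0.1, 0.02, -0.57], [0.19, -0.0, -0.49], [0.21, -0.0, -0.47], [0.24, -0.0, -0.47], [0.27, -0.0, -0.44], [0.29, -0.0, -0.44], [0.32, -0.0, -0.41], [0.15, -0.0, -0.19]]
dr [[-0.01, -0.07, -0.07], [0.0, 0.0, -0.0], [0.0, 0.0, -0.0], [0.0, 0.0, -0.0], [0.0, 0.0, -0.0], [0.0, 0.0, -0.0], [0.0, 0.0, -0.0], [0.0, 0.0, -0.0]]
end grasp [ 0.5654 -0.21    0.3105] left 0.0
l [0.355 0.3   0.245 0.19  0.135 0.08  0.025 0.   ]
```

View pics/m5.png

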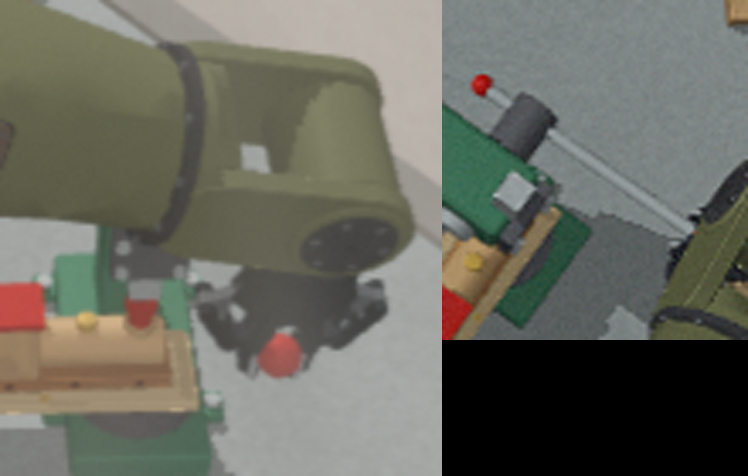

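The knob is working out of the pads (gap 24.9 mm). Before going on I work out where the ball is relative to the grasp and recentre.

Run:
```python
from h import *
from scipy.optimize import least_squares
def red(f,u,w=8):
    im=cv2.imread(f'pics/{f}.png').astype(float); x,y=int(u[0]),int(u[1]); s=im[y-w:y+w+1,x-w:x+w+1]
    m=np.clip(s[...,2]-np.maximum(s[...,0],s[...,1])-25,0,None); Y,Xx=np.mgrid[y-w:y+w+1,x-w:x+w+1]
    return np.array([(m*Xx).sum(),(m*Y).sum()])/m.sum()
k=red('s5',(412,274)); c=np.load('pics/s5.npz'); print(k)
for l in(.3,.4,.45,.5,.55): print(l,proj(c,T(knob(l))).round(1),knob(l).round(4))
print('counter top',red('t5',(472,0)) if 0 else red('t5',(344-.0,185),7))
show()
s=bot.sense();R=Ro.from_euler('xyz',s['orientation'])
for l in(.4,.45,.5):print(l,'knob in tool frame',R.inv().apply(T(knob(l))-s['position']).round(4))
```

```text
[412.16782407 273.62596451]
0.3 [[413.  268.1]] [-0.1557 -0.075   0.2677]
0.4 [[412.2 274.3]] [-0.1586 -0.075   0.249 ]
0.45 [[411.7 277.2]] [-0.1593 -0.075   0.2395]
0.5 [[411.3 279.8]] [-0.1595 -0.075   0.23  ]
0.55 [[410.8 282.3]] [-0.1593 -0.075   0.2205]
counter top [340.99849341 184.25762712]
t 14.20 grasp [ 0.5532 -0.2269  0.236 ] press-frame [-0.1457 -0.0747  0.236 ] rpy [-3.14  -0.207  0.951] F [ 8.6  1.8 -0.6] gap 0.0245 q [-0.53  0.4   1.43  0.21  1.3   0.04]
0.4 knob in tool frame [-0.01    0.0004 -0.0341]
0.45 knob in tool frame [-0.0126  0.0004 -0.0249]
0.5 knob in tool frame [-0.0148  0.0004 -0.0157]
```

>>> servo_tool(travel=[[0, 0, 0], [-0.3, 0, 0], [-0.3, 0, 0], [-0.2, 0, 0], [-0.1, 0, 0], [0, 0, 0], [0, 0, 0], [0, 0, 0]], dr=[[0, 0, 0], [0, 0, 0], [0, 0, 0], [0, 0, 0], [0, 0, 0], [0, 0, 0], [0, 0, 0], [0, 0, 0]], jaw=[-1, -1, -1, -1, -1, -1, -1, -1], squeeze=45)

```text
time: 15.0
position: [0.5555, -0.2233, 0.2113]
orientation: [-3.135, -0.238, 0.946]
ft_force: [6.9, 3.3, 0.0]
finger_gap: 0.0248
```

```bash
cat >> h.py <<'E'
def red(f,u,w=8):
    im=cv2.imread(f'pics/{f}.png').astype(float); x,y=int(u[0]),int(u[1]); s=im[y-w:y+w+1,x-w:x+w+1]
    m=np.clip(s[...,2]-np.maximum(s[...,0],s[...,1])-25,0,None); Y,Xx=np.mgrid[y-w:y+w+1,x-w:x+w+1]
    return np.array([(m*Xx).sum(),(m*Y).sum()])/m.sum()
def levside(f,u):
    from scipy.optimize import minimize_scalar
    c=snap('side',f); c=np.load(f'pics/{f}.npz'); k=red(f,u); k=red(f,k)
    r=minimize_scalar(lambda l:np.sum((proj(c,T(knob(l)))-k-[0,.5])**2),bounds=(-.1,1.3),method='bounded')
    s=bot.sense();R=Ro.from_euler('xyz',s['orientation'])
    print('img lever %.3f res %.2f px'%(r.x,r.fun**.5),k.round(1),'ball from grasp, tool axes',(R.inv().apply(T(knob(r.x))-s['position'])+[0,0,.0187]).round(4)); return r.x
E
python3 - <<'E'
from h import *
show(); lev(); levside('s6',(412,274))
E
```

```text
t 15.00 grasp [ 0.553  -0.227   0.2295] press-frame [-0.1458 -0.0747  0.2295] rpy [-3.135 -0.238  0.946] F [6.9 3.3 0. ] gap 0.0248 q [-0.54  0.41  1.44  0.25  1.29  0.02]
lever est 0.503 r 0.1763 y 0.0003
img lever 0.431 res 0.06 px [412.  275.6] ball from grasp, tool axes [-0.0096  0.0004 -0.0164]
```

>>> servo_tool(travel=[[-0.25, 0, -0.1], [-0.25, 0, -0.38], [-0.25, 0, -0.38], [-0.25, 0, -0.38], [-0.2, 0, -0.38], [-0.1, 0, 0], [0, 0, 0], [0, 0, 0]], dr=[[0, -0.1, 0], [0, -0.1, 0], [0, -0.1, 0], [0, -0.1, 0], [0, 0, 0], [0, 0, 0], [0, 0, 0], [0, 0, 0]], jaw=[-1, -1, -1, -1, -1, -1, -1, -1], squeeze=30)

```text
time: 15.85
position: [0.5542, -0.2244, 0.2369]
orientation: [-3.136, -0.246, 0.964]
ft_force: [5.4, 1.2, 1.5]
finger_gap: 0.0259
```

Run:
```python
from h import *
show(); lev(); levside('s7',(412.5,268))
```

```text
t 15.85 grasp [ 0.5517 -0.2282  0.2551] press-frame [-0.1476 -0.0742  0.2551] rpy [-3.136 -0.246  0.964] F [5.4 1.2 1.5] gap 0.0259 q [-0.55  0.39  1.41  0.25  1.34  0.  ]
lever est 0.360 r 0.1799 y 0.0008
img lever 0.283 res 0.94 px [414.  266.6] ball from grasp, tool axes [-0.0033  0.0006 -0.0173]
```

>>> servo_tool(travel=[[-0.1, 0, -0.38], [-0.05, 0, -0.38], [0, 0, -0.36], [0.05, 0, -0.36], [0.08, 0, -0.35], [0.1, 0, -0.35], [0, 0, 0], [0, 0, 0]], dr=[[0, -0.1, 0], [0, -0.1, 0], [0, -0.1, 0], [0, -0.1, 0], [0, 0, 0], [0, 0, 0], [0, 0, 0], [0, 0, 0]], jaw=[-1, -1, -1, -1, -1, -1, -1, -1])

```text
time: 16.7
position: [0.5601, -0.2177, 0.2776]
orientation: [-3.14, -0.231, 0.98]
ft_force: [-7.9, 14.0, 0.3]
finger_gap: 0.0264
```

Run:
```python
from h import *
show(); lev(); levside('s8',(413.5,253))
```

```text
t 16.70 grasp [ 0.5577 -0.2213  0.2958] press-frame [-0.1385 -0.0752  0.2958] rpy [-3.14  -0.231  0.98 ] F [-7.9 14.   0.3] gap 0.0264 q [-0.53  0.37  1.34  0.23  1.43  0.03]
lever est 0.129 r 0.1813 y -0.0002
img lever 0.062 res 1.52 px [415.8 250.9] ball from grasp, tool axes [ 0.0003 -0.0002 -0.015 ]
```

>>> servo_tool(travel=[[0.1, 0, -0.3], [0.12, 0, -0.3], [0.12, 0, -0.3], [0.12, 0, -0.3], [0.12, 0, -0.3], [0.1, 0, -0.25], [0.1, 0, -0.25], [0.1, 0, -0.25]], dr=[[0, 0, 0.1], [0, 0, 0.1], [0, 0, 0], [0, 0, 0], [0, 0, 0], [0, 0, 0], [0, 0, 0], [0, 0, 0]], jaw=[-1, -1, -1, -1, -1, -1, -1, -1])

```text
time: 17.55
position: [0.561, -0.213, 0.2872]
orientation: [-3.097, -0.211, 0.962]
ft_force: [-6.5, 0.1, -39.7]
finger_gap: 0.0264
```

Run:
```python
from h import *
show(); lev(); levside('s9',(414.3,246))
```

```text
t 17.55 grasp [ 0.5594 -0.2167  0.3055] press-frame [-0.1337 -0.074   0.3055] rpy [-3.097 -0.211  0.962] F [ -6.5   0.1 -39.7] gap 0.0264 q [-0.51  0.38  1.29  0.21  1.49  0.07]
lever est 0.069 r 0.1808 y 0.0010
img lever 0.002 res 1.48 px [415.9 246.2] ball from grasp, tool axes [ 0.0007  0.0004 -0.0162]
```

The lever is at its rest stop: the image gives l=0.00 and the tool feels 40 N downward. I relax, open and back off.

>>> servo_tool(travel=[[0, 0, 0.1], [0, 0, 0.05], [0, 0, 0], [0, 0, 0], [0, 0, 0], [0, 0, 0], [0, 0, 0], [0, 0, 0]], dr=[[0, 0, 0], [0, 0, 0], [0, 0, 0], [0, 0, 0], [0, 0, 0], [0, 0, 0], [0, 0, 0], [0, 0, 0]], jaw=[-1, -1, -0.3, 0, 0.3, 0.6, 1, 1])

```text
time: 18.4
position: [0.5585, -0.2157, 0.2797]
orientation: [-3.09, -0.204, 0.961]
ft_force: [-0.4, 0.4, -0.2]
finger_gap: 0.0853
```

Run:
```python
from h import *
show(); levside('s10',(414.3,246)); plan(T([-.16,-.075,.44]),down(X[2],.0))
```

```text
t 18.40 grasp [ 0.5571 -0.2193  0.298 ] press-frame [-0.1372 -0.0736  0.298 ] rpy [-3.09  -0.204  0.961] F [-0.4  0.4 -0.2] gap 0.0853 q [-0.51  0.39  1.3   0.21  1.48  0.07]
img lever 0.021 res 0.07 px [414.5 247.6] ball from grasp, tool axes [ 0.0031  0.0004 -0.0194]
travel [[0.02, -0.04, -1.0], [-0.08, -0.01, -1.0], [-0.17, 0.01, -0.98], [-0.18, 0.02, -0.98], [-0.19, 0.02, -0.98], [-0.18, 0.02, -0.98], [-0.19, 0.01, -0.98], [-0.04, 0.0, -0.21]]
dr [[-0.24, -0.97, 0.04], [-0.25, -0.97, 0.04], [-0.02, -0.1, 0.01], [-0.0, -0.0, -0.0], [-0.0, -0.0, -0.0], [-0.0, -0.0, -0.0], [-0.0, -0.0, -0.0], [-0.0, -0.0, -0.0]]
end grasp [ 0.5451 -0.2388  0.4399] left 0.0
```

>>> servo_tool(travel=[[0, 0, -1], [0, 0, -1], [-0.1, 0, -1], [-0.1, 0, -1], [-0.1, 0, -1], [-0.1, 0, -1], [-0.1, 0, -1], [0, 0, -0.2]], dr=[[0, 0, 0], [0, 0, 0], [0, 0, 0], [-0.2, -0.7, 0], [-0.2, -0.7, 0], [-0.1, -0.7, 0], [0, 0, 0], [0, 0, 0]], jaw=[1, 1, 1, 1, 1, 1, 1, 1])

```text
time: 19.25
position: [0.5446, -0.2439, 0.4254]
orientation: [3.141, 0.014, 0.965]
ft_force: [0.7, 0.4, 0.2]
finger_gap: 0.0857
```

Run:
```python
from h import *
show(); plan(T([0,.0995,.38]),down(X[2]+np.pi/2)); levside('s11',(414.3,246))
```

```text
t 19.25 grasp [ 0.5447 -0.2437  0.4441] press-frame [-0.1643 -0.0775  0.4441] rpy [3.141 0.014 0.965] F [0.7 0.4 0.2] gap 0.0857 q [-0.48  0.36  1.   -0.01  1.78  0.13]
travel [[0.67, -0.7, 0.25], [0.73, -0.63, 0.25], [0.79, -0.56, 0.25], [0.84, -0.48, 0.25], [0.89, -0.39, 0.25], [0.92, -0.3, 0.25], [0.95, -0.21, 0.25], [0.96, -0.11, 0.25]]
dr [[-0.01, 0.01, -1.0], [-0.01, 0.01, -1.0], [-0.01, 0.01, -1.0], [-0.01, 0.01, -1.0], [-0.01, 0.01, -1.0], [-0.0, 0.01, -1.0], [-0.01, 0.01, -1.0], [-0.0, 0.01, -1.0]]
end grasp [ 0.5124 -0.0926  0.4027] left 0.09
img lever -0.011 res 0.33 px [414.2 245.1] ball from grasp, tool axes [ 0.0307 -0.0022  0.1199]
```

>>> servo_tool(travel=[[0.67, -0.7, 0.25], [0.73, -0.63, 0.25], [0.79, -0.56, 0.25], [0.84, -0.48, 0.25], [0.89, -0.39, 0.25], [0.92, -0.3, 0.25], [0.95, -0.2, 0.25], [0.96, -0.1, 0.25]], dr=[[0, 0, -1], [0, 0, -1], [0, 0, -1], [0, 0, -1], [0, 0, -1], [0, 0, -1], [0, 0, -1], [0, 0, -1]], jaw=[1, 1, 1, 1, 1, 1, 1, 1])

```text
time: 20.1
position: [0.5085, -0.0895, 0.3711]
orientation: [-3.122, 0.0, 1.79]
ft_force: [0.7, -0.8, 0.7]
finger_gap: 0.0851
```

Run:
```python
from h import *
show(); plan(T([0,.101,.36]),down(X[2]+np.pi/2))
```

```text
t 20.10 grasp [ 0.5089 -0.0894  0.3898] press-frame [-0.0587  0.0406  0.3898] rpy [-3.122  0.     1.79 ] F [ 0.7 -0.8  0.7] gap 0.0851 q [-0.24  0.17  1.36 -0.01  1.63 -0.46]
travel [[0.94, 0.04, 0.33], [0.93, 0.13, 0.33], [0.92, 0.23, 0.33], [0.89, 0.32, 0.34], [0.4, 0.19, 0.15], [0.0, -0.0, 0.0], [0.0, -0.0, 0.0], [0.0, -0.0, 0.0]]
dr [[-0.03, -0.01, -1.0], [-0.02, -0.01, -1.0], [-0.03, -0.01, -1.0], [-0.02, -0.01, -1.0], [-0.03, -0.01, -1.0], [-0.02, -0.01, -1.0], [-0.03, -0.01, -1.0], [-0.01, -0.0, -0.39]]
end grasp [ 0.4933 -0.0066  0.3601] left 0.0
```

>>> servo_tool(travel=[[0.94, 0.04, 0.33], [0.93, 0.13, 0.33], [0.92, 0.23, 0.33], [0.89, 0.32, 0.34], [0.4, 0.2, 0.15], [0, 0, 0], [0, 0, 0], [0, 0, 0]], dr=[[-0.03, -0.01, -1], [-0.02, -0.01, -1], [-0.03, 0, -1], [-0.02, 0, -1], [-0.03, 0, -1], [-0.02, 0, -1], [-0.02, 0, -1], [0, 0, -0.4]], jaw=[1, 1, 1, 1, 1, 1, 1, 1])

```text
time: 20.9
position: [0.4883, -0.0007, 0.3289]
orientation: [-3.139, -0.019, 2.564]
ft_force: [0.3, -0.5, 0.1]
finger_gap: 0.0852
```

Run:
```python
from h import *
show(); plan(T([0,.101,.20]),down(X[2]+np.pi/2))
snap('side','s12'); a=cv2.resize(cv2.imread('pics/s12.png')[170:320,300:430],None,fx=4,fy=4,interpolation=cv2.INTER_CUBIC); cv2.imwrite('pics/m12.png',a)
```

```text
t 20.90 grasp [ 0.4886 -0.0008  0.3476] press-frame [0.0021 0.1081 0.3476] rpy [-3.139 -0.019  2.564] F [ 0.3 -0.5  0.1] gap 0.0852 q [-0.08  0.11  1.52  0.01  1.53 -1.07]
travel [[-0.07, -0.01, 1.0], [-0.05, -0.01, 1.0], [-0.05, -0.01, 1.0], [-0.05, -0.02, 1.0], [-0.05, -0.01, 1.0], [-0.05, -0.02, 1.0], [-0.05, -0.01, 1.0], [-0.02, -0.01, 0.38]]
dr [[-0.03, -0.19, 0.36], [0.0, 0.0, -0.0], [0.0, 0.0, -0.0], [0.0, 0.0, -0.0], [0.0, 0.0, -0.0], [0.0, 0.0, -0.0], [0.0, 0.0, -0.0], [0.0, 0.0, -0.0]]
end grasp [ 0.4932 -0.0066  0.2   ] left 0.0
```

View pics/m12.png

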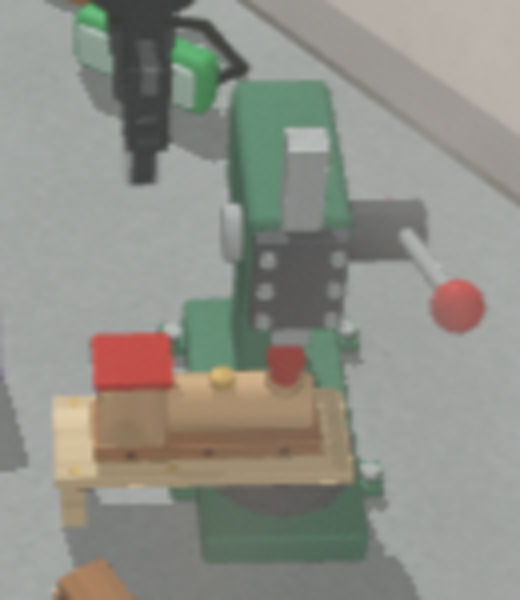

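The chimney sits on the boiler with a clear gap to the ram, the lever is at rest, and the engine has not moved. I descend over the cab.

>>> servo_tool(travel=[[-0.07, 0, 1], [-0.05, 0, 1], [-0.05, -0.02, 1], [-0.05, -0.02, 1], [-0.05, -0.02, 1], [-0.05, -0.02, 1], [-0.05, -0.02, 0.9], [0, 0, 0]], dr=[[-0.03, -0.19, 0.36], [0, 0, 0], [0, 0, 0], [0, 0, 0], [0, 0, 0], [0, 0, 0], [0, 0, 0], [0, 0, 0]], jaw=[1, 1, 1, 1, 1, 1, 1, 1])

```text
time: 21.75
position: [0.4889, -0.0067, 0.1786]
orientation: [-3.14, -0.007, 2.515]
ft_force: [-0.4, -0.8, -0.2]
finger_gap: 0.0854
```

Run:
```python
from h import *
show(); plan(T([0,.101,.106]),down(X[2]+np.pi/2),step=.015)
```

```text
t 21.75 grasp [ 0.489  -0.0068  0.1973] press-frame [-0.0026  0.1044  0.1973] rpy [-3.14  -0.007  2.515] F [-0.4 -0.8 -0.2] gap 0.0854 q [-0.09  0.22  1.75  0.    1.18 -1.04]
travel [[-0.03, 0.02, 0.75], [-0.03, 0.02, 0.75], [-0.03, 0.02, 0.75], [-0.03, 0.02, 0.75], [-0.03, 0.02, 0.75], [-0.03, 0.03, 0.75], [-0.0, 0.0, 0.06], [-0.0, 0.0, 0.0]]
dr [[-0.02, -0.07, -0.13], [0.0, -0.0, -0.0], [0.0, -0.0, -0.0], [0.0, -0.0, -0.0], [0.0, -0.0, -0.0], [0.0, -0.0, -0.0], [0.0, -0.0, -0.0], [0.0, -0.0, -0.0]]
end grasp [ 0.4932 -0.0066  0.1061] left 0.0
```

>>> servo_tool(travel=[[-0.03, 0.02, 0.75], [-0.03, 0.02, 0.75], [-0.03, 0.02, 0.75], [-0.03, 0.02, 0.75], [-0.03, 0.02, 0.75], [-0.03, 0.03, 0.7], [0, 0, 0.1], [0, 0, 0]], dr=[[-0.02, -0.07, -0.13], [0, 0, 0], [0, 0, 0], [0, 0, 0], [0, 0, 0], [0, 0, 0], [0, 0, 0], [0, 0, 0]], jaw=[1, 1, 1, 1, 1, 1, 1, 1])

```text
time: 22.55
position: [0.4937, -0.0068, 0.088]
orientation: [3.139, 0.002, 2.521]
ft_force: [-0.6, -0.2, 0.3]
finger_gap: 0.0852
```

Run:
```python
from h import *
show(); plan(T([0,.101,.106]),down(X[2]+np.pi/2),step=.015)
```

```text
t 22.55 grasp [ 0.4936 -0.0068  0.1067] press-frame [1.000e-04 1.006e-01 1.067e-01] rpy [3.139e+00 2.000e-03 2.521e+00] F [-0.6 -0.2  0.3] gap 0.0852 q [-0.09  0.35  1.82  0.    0.97 -1.04]
travel [[0.02, -0.01, 0.04], [0.0, 0.0, -0.0], [0.0, 0.0, -0.0], [0.0, 0.0, -0.0], [0.0, 0.0, -0.0], [0.0, 0.0, -0.0], [0.0, 0.0, -0.0], [0.0, 0.0, -0.0]]
dr [[0.03, 0.02, -0.08], [-0.0, -0.0, 0.0], [-0.0, -0.0, 0.0], [-0.0, -0.0, 0.0], [-0.0, -0.0, 0.0], [-0.0, -0.0, 0.0], [-0.0, -0.0, 0.0], [-0.0, -0.0, 0.0]]
end grasp [ 0.4933 -0.0067  0.1059] left 0.0
```

>>> servo_tool(travel=[[0, 0, 0], [0, 0, 0], [0, 0, 0], [0, 0, 0], [0, 0, 0], [0, 0, 0], [0, 0, 0], [0, 0, 0]], dr=[[0.03, 0.02, -0.08], [0, 0, 0], [0, 0, 0], [0, 0, 0], [0, 0, 0], [0, 0, 0], [0, 0, 0], [0, 0, 0]], jaw=[0.6, 0.3, 0.2, 0.1, 0, -0.3, -1, -1], squeeze=30)

```text
time: 23.35
position: [0.4943, -0.0068, 0.0904]
orientation: [3.141, 0.002, 2.529]
ft_force: [0.3, 0.6, -0.8]
finger_gap: 0.0502
```

>>> servo_tool(travel=[[0, 0, 0], [0, 0, 0], [0, 0, 0], [0, 0, 0], [0, 0, 0], [0, 0, 0], [0, 0, 0], [0, 0, 0]], dr=[[0, 0, 0], [0, 0, 0], [0, 0, 0], [0, 0, 0], [0, 0, 0], [0, 0, 0], [0, 0, 0], [0, 0, 0]], jaw=[-1, -1, -1, -1, -1, -1, -1, -1], squeeze=100)

```text
time: 24.15
position: [0.4944, -0.0068, 0.0906]
orientation: [3.141, 0.002, 2.529]
ft_force: [-1.1, 0.3, 0.4]
finger_gap: 0.0487
```

Run:
```python
from h import *
show(); s=bot.sense(); R=Ro.from_euler('xyz',s['orientation']); print(Rz(X[2])[:,1],R.inv().apply(Rz(X[2])[:,1]),R.as_matrix()[:,2])
```

```text
t 24.15 grasp [ 0.4943 -0.0068  0.1093] press-frame [0.0005 0.1    0.1093] rpy [3.141e+00 2.000e-03 2.529e+00] F [-1.1  0.3  0.4] gap 0.0487 q [-0.09  0.35  1.82 -0.    0.97 -1.05]
[-0.81786176  0.57541476  0.        ] [ 9.99998081e-01  9.06894876e-05 -1.95711973e-03] [ 2.20466230e-03 -2.67651706e-04 -9.99997534e-01]
```

>>> servo_tool(travel=[[0, 0, -0.1], [0, 0, -0.1], [0, 0, -0.1], [0, 0, -0.1], [0, 0, 0], [0, 0, 0], [0, 0, 0], [0, 0, 0]], dr=[[0, 0, 0], [0, 0, 0], [0, 0, 0], [0, 0, 0], [0, 0, 0], [0, 0, 0], [0, 0, 0], [0, 0, 0]], jaw=[-1, -1, -1, -1, -1, -1, -1, -1])

```text
time: 24.95
position: [0.494, -0.0068, 0.0988]
orientation: [3.141, 0.001, 2.528]
ft_force: [0.2, 0.1, -2.4]
finger_gap: 0.0493
```

Run:
```python
from h import *
show(); s=bot.sense(); print(s['ft_torque'].round(2))
snap('side','s13'); a=cv2.resize(cv2.imread('pics/s13.png')[200:310,300:420],None,fx=5,fy=5,interpolation=cv2.INTER_CUBIC); cv2.imwrite('pics/m13.png',a)
```

```text
t 24.95 grasp [ 0.4939 -0.0068  0.1175] press-frame [0.0002 0.1003 0.1175] rpy [3.141e+00 1.000e-03 2.528e+00] F [ 0.2  0.1 -2.4] gap 0.0493 q [-0.09  0.34  1.81 -0.    0.99 -1.05]
[0.03 0.09 0.04]
```

View pics/m13.png

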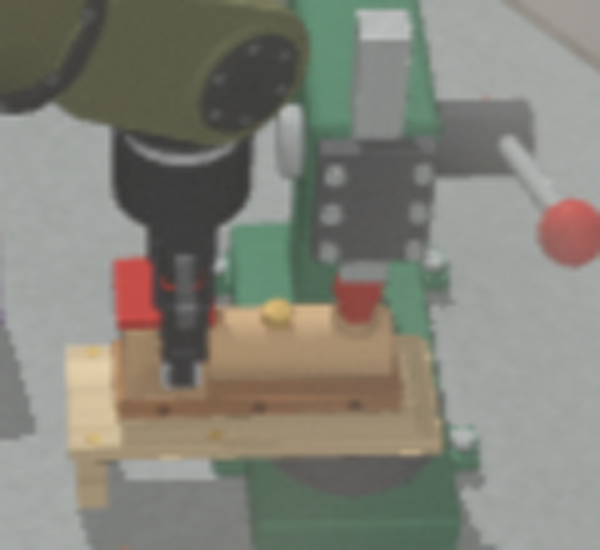

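The engine is lifted about 8 mm, level, with the chimney under but clear of the ram. I slide it out along press +y, which is tool +x.

>>> servo_tool(travel=[[0.2, 0, 0], [0.4, 0, 0], [0.6, 0, 0], [0.7, 0, 0], [0.7, 0, 0], [0.7, 0, 0], [0.7, 0, 0], [0.7, 0, 0]], dr=[[0, 0, 0], [0, 0, 0], [0, 0, 0], [0, 0, 0], [0, 0, 0], [0, 0, 0], [0, 0, 0], [0, 0, 0]], jaw=[-1, -1, -1, -1, -1, -1, -1, -1])

```text
time: 25.8
position: [0.4102, 0.0512, 0.0983]
orientation: [3.141, 0.0, 2.528]
ft_force: [0.1, 0.2, -2.1]
finger_gap: 0.0489
```

Run:
```python
from h import *
show(); plan(T([0,.255,.15]),down(X[2]+np.pi/2),step=.014)
```

```text
t 25.80 grasp [0.4102 0.0512 0.117 ] press-frame [-0.0005  0.2023  0.117 ] rpy [3.141 0.    2.528] F [ 0.1  0.2 -2.1] gap 0.0489 q [ 0.04  0.17  2.02  0.    0.94 -0.92]
travel [[0.59, 0.01, -0.37], [0.59, 0.0, -0.37], [0.59, 0.01, -0.37], [0.59, 0.0, -0.37], [0.28, 0.0, -0.17], [-0.0, 0.0, -0.0], [-0.0, 0.0, -0.0], [-0.0, 0.0, -0.0]]
dr [[0.0, 0.0, -0.0], [0.0, 0.0, -0.0], [0.0, 0.0, -0.0], [0.0, 0.0, -0.0], [0.0, 0.0, -0.0], [0.0, 0.0, -0.0], [0.0, 0.0, -0.0], [0.0, 0.0, -0.0]]
end grasp [0.3672 0.0819 0.1499] left 0.0
```

>>> servo_tool(travel=[[0.6, 0, -0.1], [0.6, 0, -0.3], [0.5, 0, -0.5], [0.4, 0, -0.6], [0.2, 0, -0.7], [0, 0, -0.7], [0, 0, -0.7], [0, 0, -0.7]], dr=[[0, 0, 0], [0, 0, 0], [0, 0, 0], [0, 0, 0], [0, 0, 0], [0, 0, 0], [0, 0, 0], [0, 0, 0]], jaw=[-1, -1, -1, -1, -1, -1, -1, -1])

```text
time: 26.6
position: [0.3639, 0.0821, 0.1867]
orientation: [-3.14, -0.002, 2.531]
ft_force: [0.3, -0.0, -2.8]
finger_gap: 0.049
```

>>> servo_tool(travel=[[0, 0, -0.7], [0, 0, -0.7], [0, 0, -0.5], [0, 0, -0.3], [0, 0, -0.1], [0, 0, 0], [0, 0, 0], [0, 0, 0]], dr=[[0, 0, 0], [0, 0, 0], [0, 0, 0], [0, 0, 0], [0, 0, 0], [0, 0, 0], [0, 0, 0], [0, 0, 0]], jaw=[-1, -1, -1, -1, -1, -1, -1, -1])

```text
time: 27.4
position: [0.3615, 0.0833, 0.2352]
orientation: [-3.141, -0.001, 2.532]
ft_force: [0.9, -0.3, -2.4]
finger_gap: 0.049
```

Run:
```python
from h import *
show(); snap('side','s14'); snap('top','t14')
a=cv2.resize(cv2.imread('pics/s14.png')[120:320,220:440],None,fx=2.4,fy=2.4,interpolation=cv2.INTER_CUBIC)
b=cv2.resize(cv2.imread('pics/t14.png')[150:350,220:340],None,fx=2.2,fy=2.2,interpolation=cv2.INTER_CUBIC)
b=cv2.copyMakeBorder(b,0,a.shape[0]-b.shape[0],0,0,cv2.BORDER_CONSTANT);m=np.hstack([a,b]);print(m.shape);cv2.imwrite('pics/m14.png',m)
```

```text
t 27.40 grasp [0.3615 0.0833 0.2539] press-frame [-0.0022  0.2605  0.2539] rpy [-3.141e+00 -1.000e-03  2.532e+00] F [ 0.9 -0.3 -2.4] gap 0.049 q [ 0.13 -0.12  1.97  0.    1.29 -0.83]
(480, 792, 3)
```

View pics/m14.png

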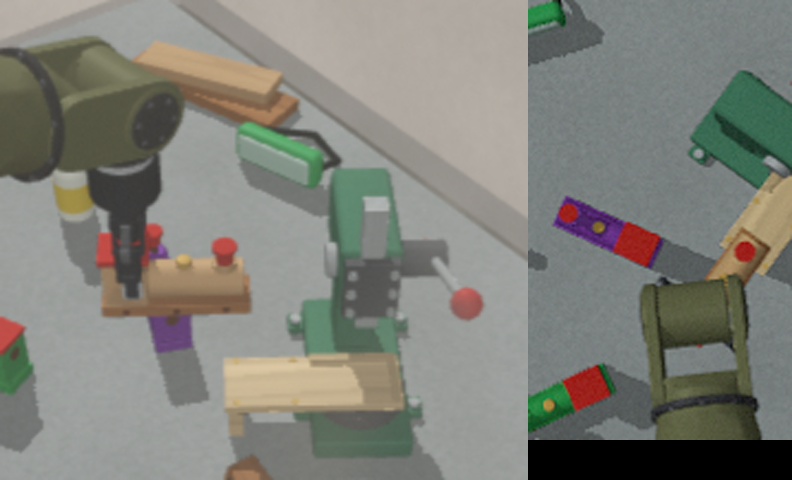

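Engine held level and out of the cradle, with its chimney on the boiler at (223,250) in the left panel. I move it a little further past the cradle's end, settle, and check the chimney height numerically.

>>> servo_tool(travel=[[0.2, 0, 0], [0.4, 0, 0], [0.5, 0, 0], [0.5, 0, 0], [0.4, 0, 0], [0.3, 0, 0], [0.2, 0, 0], [0.1, 0, 0]], dr=[[0, 0, 0], [0, 0, 0], [0, 0, 0], [0, 0, 0], [0, 0, 0], [0, 0, 0], [0, 0, 0], [0, 0, 0]], jaw=[-1, -1, -1, -1, -1, -1, -1, -1])

```text
time: 28.3
position: [0.3145, 0.1159, 0.235]
orientation: [-3.141, -0.001, 2.532]
ft_force: [0.5, -0.5, -2.7]
finger_gap: 0.0491
```

>>> servo_tool(travel=[[0, 0, 0], [0, 0, 0], [0, 0, 0], [0, 0, 0], [0, 0, 0], [0, 0, 0], [0, 0, 0], [0, 0, 0]], dr=[[0, 0, 0], [0, 0, 0], [0, 0, 0], [0, 0, 0], [0, 0, 0], [0, 0, 0], [0, 0, 0], [0, 0, 0]], jaw=[-1, -1, -1, -1, -1, -1, -1, -1])

```text
time: 29.1
position: [0.3149, 0.1156, 0.235]
orientation: [-3.141, -0.001, 2.531]
ft_force: [-0.6, -0.0, -2.1]
finger_gap: 0.0493
```

Run:
```python
from h import *
show(); s=bot.sense(); print(np.abs(s['joint_vel']).max()); snap('side','s15'); snap('top','t15')
g=s['position']+np.array([0,0,.0187]); und=g[2]-(.1093-.06)
P=Rz(X[2]); base=g+P@[0,.0545-.1,0]; base[2]=und
cs,ct=np.load('pics/s15.npz'),np.load('pics/t15.npz')
print('underside',und)
for h in(.081,.084,.088,.095): 
    p=base+P@[0,-.0545,0]; p[2]=und+h; print(h,proj(cs,p).round(1),proj(ct,p).round(1))
p=base+P@[0,-.0545,0]; p[2]=und+.081; x,y=proj(cs,p)[0].astype(int)
a=cv2.imread('pics/s15.png')[y-45:y+45,x-75:x+25]; cv2.imwrite('pics/m15.png',cv2.resize(a,None,fx=6,fy=6,interpolation=cv2.INTER_CUBIC)); print(x,y)
```

```text
t 29.10 grasp [0.315  0.1156 0.2537] press-frame [-0.0026  0.3172  0.2537] rpy [-3.141e+00 -1.000e-03  2.531e+00] F [-0.6 -0.  -2.1] gap 0.0493 q [ 0.24 -0.21  2.04  0.    1.31 -0.72]
0.0015471743974894818
underside 0.2043687856122567
0.081 [[291.3 222.7]] [[306.7 280.3]]
0.084 [[291.3 221.8]] [[306.7 280.3]]
0.088 [[291.2 220.7]] [[306.7 280.2]]
0.095 [[291.1 218.6]] [[306.6 280.2]]
291 222
```

View pics/m15.png

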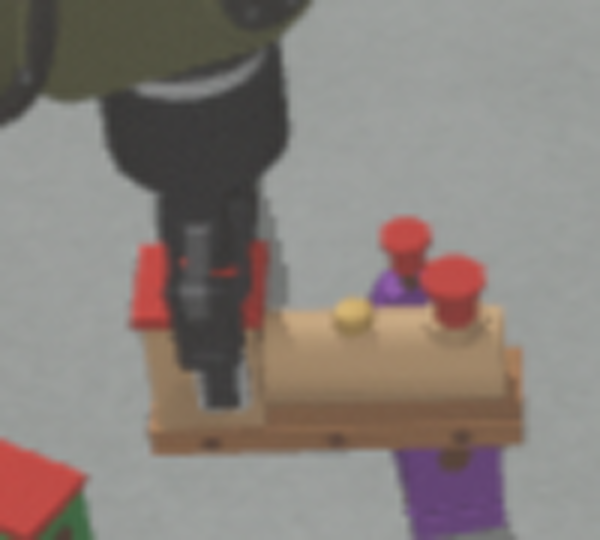

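```bash
python3 -c "
from plant import bot
print(bot.sign_off())"
```

```text
the job is handed in; nothing more can be done
None
```

I pressed the chimney home, eased the lever back to rest, took the engine out sideways, and handed the job in at 29.1 s with the engine held still.

- **Press:** I gripped the knob and pulled the lever through its stroke to a hard end. The force at the tool peaked at about 79 N for a moment. That is under the 120 N wrist limit. It is above 40 N, but it came through the finger pads on the knob, with no sign of the gripper body touching anything.
- **Chimney:** The last picture shows its top at row 222.5. A chimney fully home at 81 mm would be at row 222.7, so it is home to within about 1 mm.
- **Lever:** The knob slipped about 15 mm in the pads, so the lever angle from the tool pose was off by about 0.07 rad. I eased it up using the angle read from the images instead, in several slow steps, dipping back about 0.04 rad once while I tried to recentre the grip. I opened the fingers only once it was against its rest stop, and the image then read it at rest (-0.01 rad).
- **Engine:** It is gripped at the cab with 100 N (pads 49 mm apart). I lifted it 8 mm, slid it out to the side past the end of the cradle, and raised it. The tool is within about 0.001 rad of straight down, the underside is at about 0.204 m, and the arm is still.
- **Other things on the bench:** I touched nothing else, and the objects visible in the last pictures looked unmoved. I did not check each one by measurement.

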